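# Shift a row of bisque pieces to the other tray in list order

## Task

Move the four white bisque pieces from the full carrying tray to the empty one in the same order counted from the brass label holder on each tray, since only that order tells whose piece is whose: the piece next to the full tray's label goes into the bay next to the empty tray's label, and so on. Carry them one at a time straight from bay to bay and stand each upright in the middle of its right bay at the first go, setting nothing down elsewhere. Bisque is brittle, so never let a piece drop or tip over, and leave the dish, water pot and tape roll where they are.

Things in the scene. Friction and masses are not known exactly. Their poses are not given: they have to be found in the camera images.
- full_tray: Fixed wooden tray with the four pieces, at the left or right: floor 12, rail and slat tops 20 mm above the table. Four bays, 81 mm along y by 100 mm. Origin: table height, middle of the row; y along the row towards the label, z up. Bay centres from the label: y = +129, +43, -43, -129 mm, x = 0. Label: white card in brass frame on the wide end rail, y = +189 mm; it points about to the robot's left.
- empty_tray: The same kind of tray, fixed, empty, on the other side: floor 12, rail and slat tops 20 mm above the table. Four bays, 81 mm along y by 100 mm. Origin: table height, middle of the row; y along the row towards the label, z up. Bay centres from the label: y = +129, +43, -43, -129 mm, x = 0. Label: white card in brass frame on the wide end rail, y = +189 mm; it points about to the robot's right.
- rabbit: White bisque rabbit with two long upright ears, 36 (x) x 38 (y) x 79 mm high. Origin: middle of its underside. Solid, 35 to 155 g. Its body is widest at y = -6 mm, 26 mm up: grip it there along its x, about 30 mm above its underside.
- mug: White bisque mug, 52 mm wide in x, 74 mm in y with its handle, 62 mm high. Origin: middle of the underside of the whole mug with handle; the cup's axis lies at y = +11 mm, the handle is on the -y side. Solid, 100 to 210 g. Grip it along its x at the cup's axis, about 30 mm up. In the full tray its handle points about diagonally.
- jar: White bisque jar with a domed lid and small round knob (the lid is fixed), 57 mm across, 70 mm high. Origin: middle of its underside. Solid, 35 to 155 g. Grip it round the body about 30 mm above its underside.
- cat: White bisque sitting cat with two short pointed ears, 40 (x) x 42 (y) x 73 mm high. Origin: middle of its underside. Solid, 35 to 155 g. Its body is widest at y = -7 mm, 26 mm up: grip it there along its x, about 30 mm above its underside.
- dish: Bystander: small open white bisque dish, 68 mm across, 24 mm high, loose. Origin: middle of its underside.
- water_pot: Bystander: grey water pot with a blue rim, 76 mm across, 73 mm high, loose. Origin: middle of its underside.
- tape_roll: Bystander: roll of tan masking tape lying flat, 105 mm across, 19 mm high, loose. Origin: middle of its underside.
Mind the look-alikes: they are no part of the job. Leave any orange look-alike of the rabbit alone.

How it is judged:
At the end, for the whole second after the job is handed in: Each bay of the empty tray holds one piece (the right one: see the first two rules), origin within 18 mm of the bay centre along the row and 25 mm across, on the felt floor within 4 mm, upright within 0.12 rad, at rest ((y of rabbit in the frame of empty_tray between 0.111 and 0.147 m or y of mug in the frame of empty_tray between 0.111 and 0.147 m or y of jar in the frame of empty_tray between 0.111 and 0.147 m or y of cat in the frame of empty_tray between 0.111 and 0.147 m) and (y of rabbit in the frame of empty_tray between 0.025 and 0.061 m or y of mug in the frame of empty_tray between 0.025 and 0.061 m or y of jar in the frame of empty_tray between 0.025 and 0.061 m or y of cat in the frame of empty_tray between 0.025 and 0.061 m) and (y of rabbit in the frame of empty_tray between -0.061 and -0.025 m or y of mug in the frame of empty_tray between -0.061 and -0.025 m or y of jar in the frame of empty_tray between -0.061 and -0.025 m or y of cat in the frame of empty_tray between -0.061 and -0.025 m) and (y of rabbit in the frame of empty_tray between -0.147 and -0.111 m or y of mug in the frame of empty_tray between -0.147 and -0.111 m or y of jar in the frame of empty_tray between -0.147 and -0.111 m or y of cat in the frame of empty_tray between -0.147 and -0.111 m) and x of rabbit in the frame of empty_tray between -0.025 and 0.025 m and height (world z) of each of rabbit, mug, jar, cat below 0.016 m and angle between each of rabbit, mug, jar, cat's own z axis and vertical below 0.12 rad and linear speed of each of rabbit, mug, jar, cat below 0.02 m/s and x of mug in the frame of empty_tray between -0.025 and 0.025 m and x of jar in the frame of empty_tray between -0.025 and 0.025 m and x of cat in the frame of empty_tray between -0.025 and 0.025 m); the robot touches nothing.
It fails at once if a piece stands in a bay of the empty tray while the bay with the same number from the label in the full tray is still occupied (so it did not come from there) ((((y of rabbit in the frame of empty_tray between 0.086 and 0.172 m and height (world z) of rabbit below 0.018 m) or (y of mug in the frame of empty_tray between 0.086 and 0.172 m and height (world z) of mug below 0.018 m) or (y of jar in the frame of empty_tray between 0.086 and 0.172 m and height (world z) of jar below 0.018 m) or (y of cat in the frame of empty_tray between 0.086 and 0.172 m and height (world z) of cat below 0.018 m)) and ((y of rabbit in the frame of full_tray between 0.086 and 0.172 m and height (world z) of rabbit below 0.018 m) or (y of mug in the frame of full_tray between 0.086 and 0.172 m and height (world z) of mug below 0.018 m) or (y of jar in the frame of full_tray between 0.086 and 0.172 m and height (world z) of jar below 0.018 m) or (y of cat in the frame of full_tray between 0.086 and 0.172 m and height (world z) of cat below 0.018 m))) or (((y of rabbit in the frame of empty_tray between 0 and 0.086 m and height (world z) of rabbit below 0.018 m) or (y of mug in the frame of empty_tray between 0 and 0.086 m and height (world z) of mug below 0.018 m) or (y of jar in the frame of empty_tray between 0 and 0.086 m and height (world z) of jar below 0.018 m) or (y of cat in the frame of empty_tray between 0 and 0.086 m and height (world z) of cat below 0.018 m)) and ((y of rabbit in the frame of full_tray between 0 and 0.086 m and height (world z) of rabbit below 0.018 m) or (y of mug in the frame of full_tray between 0 and 0.086 m and height (world z) of mug below 0.018 m) or (y of jar in the frame of full_tray between 0 and 0.086 m and height (world z) of jar below 0.018 m) or (y of cat in the frame of full_tray between 0 and 0.086 m and height (world z) of cat below 0.018 m))) or (((y of rabbit in the frame of empty_tray between -0.086 and 0 m and height (world z) of rabbit below 0.018 m) or (y of mug in the frame of empty_tray between -0.086 and 0 m and height (world z) of mug below 0.018 m) or (y of jar in the frame of empty_tray between -0.086 and 0 m and height (world z) of jar below 0.018 m) or (y of cat in the frame of empty_tray between -0.086 and 0 m and height (world z) of cat below 0.018 m)) and ((y of rabbit in the frame of full_tray between -0.086 and 0 m and height (world z) of rabbit below 0.018 m) or (y of mug in the frame of full_tray between -0.086 and 0 m and height (world z) of mug below 0.018 m) or (y of jar in the frame of full_tray between -0.086 and 0 m and height (world z) of jar below 0.018 m) or (y of cat in the frame of full_tray between -0.086 and 0 m and height (world z) of cat below 0.018 m))) or (((y of rabbit in the frame of empty_tray between -0.172 and -0.086 m and height (world z) of rabbit below 0.018 m) or (y of mug in the frame of empty_tray between -0.172 and -0.086 m and height (world z) of mug below 0.018 m) or (y of jar in the frame of empty_tray between -0.172 and -0.086 m and height (world z) of jar below 0.018 m) or (y of cat in the frame of empty_tray between -0.172 and -0.086 m and height (world z) of cat below 0.018 m)) and ((y of rabbit in the frame of full_tray between -0.172 and -0.086 m and height (world z) of rabbit below 0.018 m) or (y of mug in the frame of full_tray between -0.172 and -0.086 m and height (world z) of mug below 0.018 m) or (y of jar in the frame of full_tray between -0.172 and -0.086 m and height (world z) of jar below 0.018 m) or (y of cat in the frame of full_tray between -0.172 and -0.086 m and height (world z) of cat below 0.018 m)))).
It fails at once if two pieces are out of the trays' bays at the same time, lifted over 10 mm or lower than the felt (carried together, parked or knocked out) (((height (world z) of rabbit below 0.0105 m or height (world z) of rabbit above 0.022 m) and (height (world z) of mug below 0.0105 m or height (world z) of mug above 0.022 m)) or ((height (world z) of rabbit below 0.0105 m or height (world z) of rabbit above 0.022 m) and (height (world z) of jar below 0.0105 m or height (world z) of jar above 0.022 m)) or ((height (world z) of rabbit below 0.0105 m or height (world z) of rabbit above 0.022 m) and (height (world z) of cat below 0.0105 m or height (world z) of cat above 0.022 m)) or ((height (world z) of mug below 0.0105 m or height (world z) of mug above 0.022 m) and (height (world z) of jar below 0.0105 m or height (world z) of jar above 0.022 m)) or ((height (world z) of mug below 0.0105 m or height (world z) of mug above 0.022 m) and (height (world z) of cat below 0.0105 m or height (world z) of cat above 0.022 m)) or ((height (world z) of jar below 0.0105 m or height (world z) of jar above 0.022 m) and (height (world z) of cat below 0.0105 m or height (world z) of cat above 0.022 m))).
It fails at once if a piece that the fingers do not hold falls freely by more than about 25 mm (faster than 0.7 m/s) ((linear speed of rabbit above 0.7 m/s and contact force between rabbit and the fingers below 0.1 N) or (linear speed of mug above 0.7 m/s and contact force between mug and the fingers below 0.1 N) or (linear speed of jar above 0.7 m/s and contact force between jar and the fingers below 0.1 N) or (linear speed of cat above 0.7 m/s and contact force between cat and the fingers below 0.1 N)).
It fails at once if a piece tips by more than 0.8 rad (angle between any of rabbit, mug, jar, cat's own z axis and vertical above 0.8 rad).
It fails at once if the dish, water pot or tape roll is moved by more than 20 mm (distance of any of dish, water_pot, tape_roll from where it was at the start of the episode above 0.02 m).
It also fails if it takes over 120 s, if anything falls off the work surface, if the arm or the gripper's body presses on something with over 40 N, if the wrist force passes 120 N, or if a joint passes its speed limit or range.

## Robot

A 6-joint arm with a two-finger parallel gripper is mounted at the origin on a cart in front of the work surface, level with it; the furniture and walls round the work are solid. World frame = base frame: x ahead of the robot, y to its left, z up, the work surface at z = 0. Lengths are in m, angles in rad, forces in N, time in s.
With the tool pointing down it reaches from about 0.25 to 0.775 m from the base axis. Payload 4 kg.
Tool frame: the origin (TCP) lies midway between the tips of the shut fingers; the grasp point (between the pads) lies 19 mm behind it; z points along the fingers, y is the line along which they close (so a half turn about z gives the same grasp; the last joint's range is limited). The gripper opens to 85 mm and grips with 20 to 120 N. Pads are 22 mm wide; open, the fingers measure 114 mm over their backs; the gripper's body (76 mm by 85 mm) begins 54 mm behind the grasp point. The pads swing forward as they close: fully open they stand 13 mm farther back than shut.
Start: joints at [-1.422, 0.087, 1.371, -0, 1.684, -0.103], TCP at [0.137, -0.533, 0.231] pointing down, gripper open.
Joint ranges: [-3.1, 3.1], [-0.76, 2.03], [0.27, 2.55], [-1.08, 4.22], [0.17, 2.65], [-2.57, 2.57]. Speed limits (rad/s): [2.79, 2.79, 3.14, 3.14, 3.14, 3.14].

## Interface

Orientations are given as a rotation vector (axis times angle).
In Python, from bench import sensors, capture, camera_info, hand_in gives the robot as it stands.
- The arm moves only by the shell command python3 -m handwheel 'ROWS' [FORCE]. ROWS is JSON, a list of rows, each an object with "claw": the closure, from 0 (fully open) to 1 (shut); "travel": the shift along the tool's x, y, z normalised to -1 to 1, where 1 is 25 cm, a list of three; "twist": the turn, a rotation vector about the tool's x, y, z normalised to -1 to 1, where 1 is 2 rad, a list of three. In form: [{"claw": claw, "travel": [tx, ty, tz], "twist": [ax, ay, az]}, ...]. A call has 1 to 8 rows; each row is the pose to reach, as a shift and turn from the pose commanded when the call began, along the tool's axes at that moment; what a row does not reach only later rows make up. A row lasts 1/10 s, in which the tool goes at most 50 mm and 8.59 degrees, less where a joint would pass 70% of its speed; a pose out of reach is approached as far as the arm can. A call with a number of a shift or a turn outside -1 to 1 is refused whole. A call with a gripper value outside its range is refused whole. The fingers move at their own pace and stop on an object; FORCE is the grip in N (left out, the last holds). Time passes only in rows, so rows that repeat a pose let the fingers close. It gives the time, the measured TCP pose, the force, the opening and the grip force at its end, in the units of the state.
- sensors.read_state(): the state, without advancing time (a new reading comes with each control period).
- capture(name): name is "scene" or "side" or "wrist"; returns (picture, depth): 420x560x3 uint8, red, green, blue; 420x560 float32, m along the optical axis (not along the pixel's ray), 0 where there is no reading.
- camera_info(name): a dict with "fx", "fy", "cx", "cy" (pixels), "k1" (the pictures are not rectified: a ray, as slopes to the right and down, at radius r is drawn at 1 + k1 r^2 times it, then the intrinsics apply), "position" and "orientation" of the camera in the world. Camera axes: x right, y down, z forward; pixel columns grow to the right and rows downward; lengths in m; the calibration is good to about 2 mm. A picture is of the moment at which its call begins: read the wrist's pose just before it. camera_info takes no time and is no camera call; for the wrist camera it gives the pose at the moment of the call.
- hand_in(): hands the job in; it is judged then, once.
The state is a dict: "t": time; "joint_positions": joint angles; "qd": joint speeds; "effort": joint torques, N m; "ee_pos": TCP position; "tool_rot": TCP orientation; "force": force on the tool from outside, world axes, zero at the start; "moment": the same for the moment, N m; "width": opening from 0.0 (shut) to 1.0 (fully open); "grip_force": force on a finger pad.
Only numpy, scipy, OpenCV 4.12 (cv2) and the standard library are available. Lean on these libraries where they do the work, as an engineer would, in place of code of your own. Each camera call takes 0.05 s, during which the arm holds its last target. There are 200 camera calls.

## Working session

There is one attempt and no reset: what is moved stays moved. The work goes in short steps, Python scripts to look and compute and a shell command to move; the robot and the scene stay as the last step left them, time stands still between calls to the robot, and variables do not carry over. Pictures are saved under pics/ and viewed, at most 16 in all, crops included, and the job is handed in when it is done.

```bash
ls; mkdir -p pics; python3 - <<'E'
from bench import sensors,capture,camera_info
import cv2,numpy as np
print(sensors.read_state())
for n in("scene","side","wrist"):
    i=camera_info(n); print(n,i)
    p,d=capture(n); cv2.imwrite(f"pics/{n}0.png",p[:,:,::-1]); np.savez(f"{n}0.npz",p=p,d=d,**{k:np.array(v) for k,v in i.items()})
E
```

```text
pics
{'t': 0.0, 'joint_positions': array([-1.42210602e+00,  8.79552814e-02,  1.37228971e+00,  3.63739424e-05,
        1.68358506e+00, -1.03109122e-01]), 'qd': array([-0.00018567, -0.00013611, -0.00045163, -0.00098233, -0.0010794 ,
        0.00148635]), 'effort': array([ 7.54327139e-04, -3.51867163e+01, -3.13271892e+01, -2.94395250e-05,
        1.09111975e-02, -2.51729347e-06]), 'ee_pos': array([ 0.13695807, -0.53215556,  0.23012098]), 'tool_rot': array([-3.11450652e+00, -3.94206889e-01,  2.33084124e-05]), 'force': array([-0.53169888,  0.74405933, -0.6793316 ]), 'moment': array([-0.02119666,  0.02337083, -0.01939417]), 'grip_force': 0.0, 'width': 1.0034791929055484}
scene {'fx': 391.6228207681218, 'fy': 391.6228207681218, 'cx': 279.235776568867, 'cy': 206.86695338302218, 'k1': 0.02331315748749958, 'position': array([-0.13542452,  0.64102901,  0.52540769]), 'orientation': array([-0.94256166,  2.14074825, -1.319938  ])}
side {'fx': 385.4068797705131, 'fy': 385.4068797705131, 'cx': 285.06320550392326, 'cy': 204.82420821576858, 'k1': -0.04268081699140369, 'position': array([-0.28509019,  0.54196786,  0.70762341]), 'orientation': array([-1.21590801,  2.102524  , -1.14843302])}
wrist {'fx': 343.5433742277861, 'fy': 343.5433742277861, 'cx': 278.75446540234924, 'cy': 212.09439849726616, 'k1': 0.010004756191025832, 'position': array([ 0.20758629, -0.51424513,  0.3731483 ]), 'orientation': array([ 2.29231772, -1.77904607, -0.26273485])}
```

View pics/scene0.png

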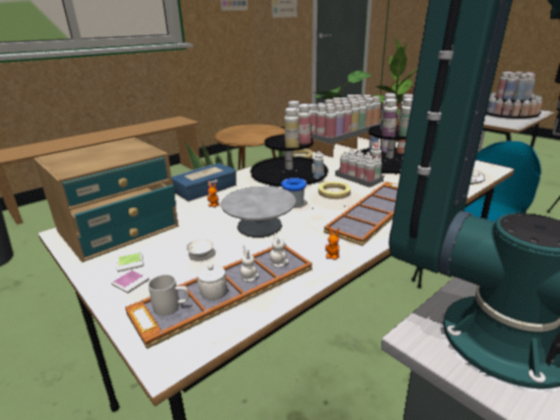

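View pics/side0.png

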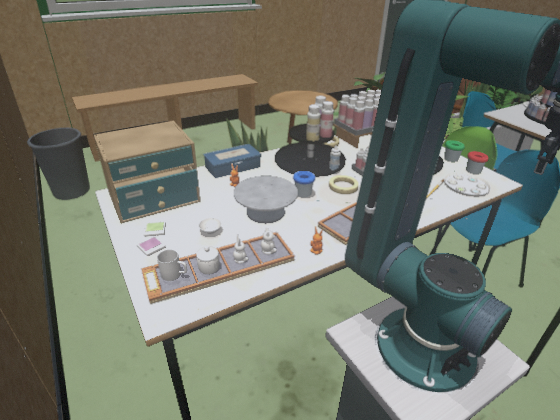

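View pics/wrist0.png

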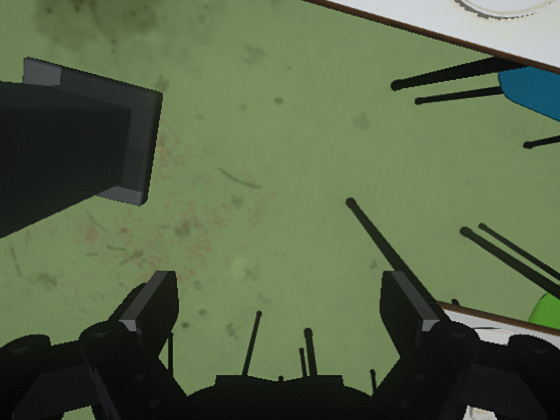

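The full tray is on the left: label at scene (145,318), then mug (165,295), jar (211,282), rabbit/cat (248,268), (278,252). The empty tray is at about (375,208), partly hidden. The orange look-alikes at (333,245) and (213,195) are to be left alone. Next I'll make a top-down map from the depth.

```bash
cat > h.py <<'E'
import numpy as np,cv2
from scipy.spatial.transform import Rotation as R
from bench import sensors,capture,camera_info
def K(i): return np.array([[i['fx'],0,i['cx']],[0,i['fy'],i['cy']],[0,0,1.]]),np.array([i['k1'],0,0,0.])
def slopes(i,uv):
    k,d=K(i); return cv2.undistortPointsIter(np.array(uv,float).reshape(-1,1,2),k,d,None,None,(3,50,1e-10))[:,0]
def cloud(i,d):
    v,u=np.mgrid[0:420,0:560]; s=slopes(i,np.c_[u.ravel(),v.ravel()])
    P=np.c_[s,np.ones(len(s))]*d.reshape(-1,1)
    W=R.from_rotvec(i['orientation']).apply(P)+i['position']; W[d.ravel()<=0]=np.nan
    return W.reshape(420,560,3)
def onplane(i,uv,z):
    s=slopes(i,uv); D=R.from_rotvec(i['orientation']).apply(np.c_[s,np.ones(len(s))])
    return i['position']+D*((z-i['position'][2])/D[:,2])[:,None]
def proj(i,W):
    r=R.from_rotvec(i['orientation']).inv(); k,d=K(i)
    return cv2.projectPoints(r.apply(np.atleast_2d(W)-i['position']),np.zeros(3),np.zeros(3),k,d)[0][:,0]
def shot(n,tag):
    i=camera_info(n); p,d=capture(n); cv2.imwrite(f"pics/{tag}.png",p[:,:,::-1])
    np.savez(f"{tag}.npz",p=p,d=d,**{k:np.array(v) for k,v in i.items()}); return i,p,d
def load(tag):
    z=np.load(tag+".npz"); return {k:(z[k] if z[k].ndim else float(z[k])) for k in z if k not in'pd'},z['p'],z['d']
E
python3 - <<'E'
from h import *
S=600 # px/m
x0,x1,y0,y1=-.05,.9,-.6,.6   # rows: x down from far; cols: y left->right decreasing
im=np.zeros((int((x1-x0)*S),int((y1-y0)*S),3),np.uint8)
C=[]
for n in("scene0","side0"):
    i,p,d=load(n);W=cloud(i,d).reshape(-1,3);c=p.reshape(-1,3);m=np.isfinite(W[:,0])&(W[:,2]>-.02)&(W[:,2]<.12);C.append((W[m],c[m]))
W=np.vstack([c[0] for c in C]);c=np.vstack([c[1] for c in C]);o=np.argsort(W[:,2]);W=W[o];c=c[o]
r=((x1-W[:,0])*S).astype(int);q=((y1-W[:,1])*S).astype(int)
m=(r>=0)&(r<im.shape[0])&(q>=0)&(q<im.shape[1]);
for a,b,k in zip(r[m],q[m],c[m]): cv2.circle(im,(int(b),int(a)),1,k[::-1].tolist(),-1)
for g in np.arange(0,.9,.1): cv2.line(im,(0,int((x1-g)*S)),(720,int((x1-g)*S)),(200,200,0),1)
for g in np.arange(-.6,.6,.1): cv2.line(im,(int((y1-g)*S),0),(int((y1-g)*S),570),(200,200,0),1)
cv2.imwrite("pics/top.png",im); print(im.shape)
E
```

```text
(570, 720, 3)
```

View pics/top.png

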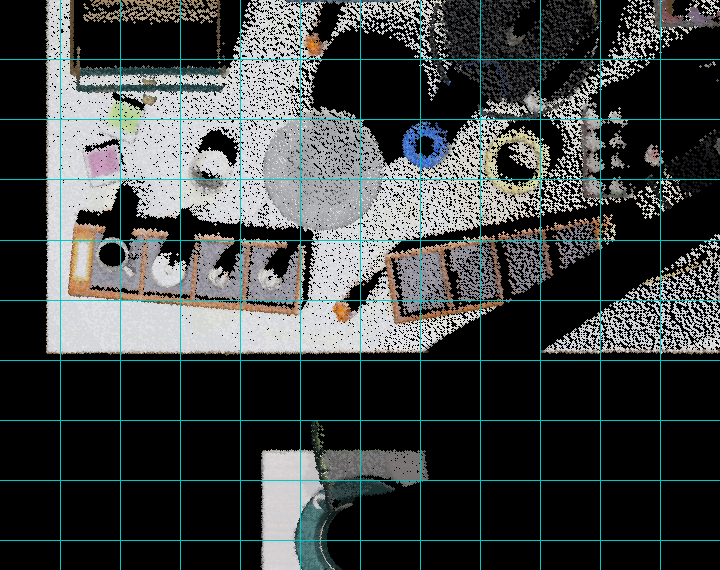

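```bash
cat >> h.py <<'E'
def go(x,y,z,yaw,pos=None,rot=None):
    """print travel/twist (normalised) to reach TCP xyz with tool x at yaw (deg), pointing down"""
    s=sensors.read_state(); pos=s['ee_pos'] if pos is None else pos
    A=R.from_rotvec(s['tool_rot']) if rot is None else rot
    c,n=np.cos(np.radians(yaw)),np.sin(np.radians(yaw))
    B=R.from_matrix([[c,n,0],[n,-c,0],[0,0,-1]])
    print('travel',np.round(A.inv().apply(np.array([x,y,z])-pos)/.25,3),'twist',np.round((A.inv()*B).as_rotvec()/2,3))
    return np.array([x,y,z]),B
E
python3 - <<'E'
from h import *
i=camera_info("wrist");s=sensors.read_state();A=R.from_rotvec(s['tool_rot'])
print(A.inv().apply(i['position']-s['ee_pos']));print((A.inv()*R.from_rotvec(i['orientation'])).as_matrix().round(3))
p,B=go(.27,-.38,.28,0); go(.40,-.23,.28,0,p,B)
E
```

```text
[ 7.29252114e-02 -9.72903432e-05 -1.42900276e-01]
[[-0.001 -0.958 -0.287]
 [ 1.    -0.001 -0.   ]
 [ 0.    -0.287  0.958]]
travel [ 0.667 -0.458 -0.198] twist [-0.001  0.     0.126]
travel [ 0.52 -0.6   0.  ] twist [0. 0. 0.]
```

```bash
python3 -m handwheel '[{"claw":0,"travel":[0.667,-0.458,-0.2],"twist":[0,0,0.126]},{"claw":0,"travel":[0.667,-0.458,-0.2],"twist":[0,0,0.126]},{"claw":0,"travel":[0.667,-0.458,-0.2],"twist":[0,0,0.126]},{"claw":0,"travel":[0.667,-0.458,-0.2],"twist":[0,0,0.126]},{"claw":0,"travel":[0.667,-0.458,-0.2],"twist":[0,0,0.126]},{"claw":0,"travel":[0.667,-0.458,-0.2],"twist":[0,0,0.126]}]' && python3 -m handwheel '[{"claw":0,"travel":[0.58,-0.6,0],"twist":[0,0,0]},{"claw":0,"travel":[0.58,-0.6,0],"twist":[0,0,0]},{"claw":0,"travel":[0.58,-0.6,0],"twist":[0,0,0]},{"claw":0,"travel":[0.58,-0.6,0],"twist":[0,0,0]},{"claw":0,"travel":[0.58,-0.6,0],"twist":[0,0,0]},{"claw":0,"travel":[0.58,-0.6,0],"twist":[0,0,0]},{"claw":0,"travel":[0.58,-0.6,0],"twist":[0,0,0]}]'
python3 - <<'E'
from h import *
shot("wrist","w1")
E
```

```text
t: 0.75
ee_pos: [0.2709, -0.3795, 0.282]
tool_rot: [3.14, 0.005, 0.001]
force: [0.1, -0.9, -0.1]
width: 1.002
grip_force: 0.0
t: 1.45
ee_pos: [0.4141, -0.2319, 0.2805]
tool_rot: [3.141, -0.004, -0.003]
force: [-0.2, 0.3, -0.6]
width: 1.004
grip_force: 0.0
```

View pics/w1.png

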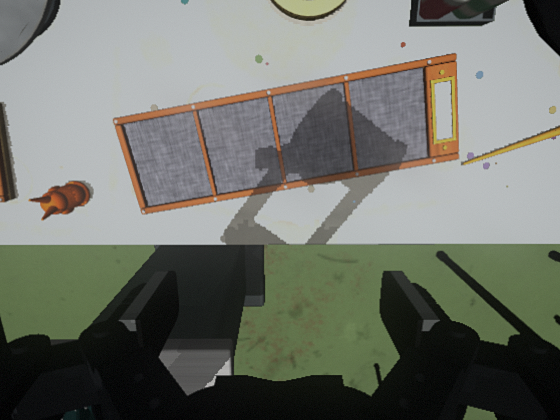

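The wrist view shows the empty tray at (115–458, 55–213), with its label holder at (442,110) on the robot's right. The orange look-alike at (65,198) is left of it. Now I'll measure this tray and look at the full one.

```bash
cat >> h.py <<'E'
def trayfit(tag,poly):
    i,p,d=load(tag); hsv=cv2.cvtColor(p,cv2.COLOR_RGB2HSV)
    reg=cv2.fillPoly(np.zeros((420,560),np.uint8),[np.array(poly)],1)
    orange=((hsv[...,1]>110)&(hsv[...,0]<22)).astype(np.uint8)*reg
    v,u=np.nonzero(orange); W=onplane(i,np.c_[u,v],.02); r=cv2.minAreaRect(W[:,:2].astype(np.float32)*1000)
    print('rail hull',np.round(r[0],1),np.round(r[1],1),round(r[2],2),'rail z',np.nanmedian(cloud(i,d)[v,u,2]).round(4))
    dark=((hsv[...,1]<80)&(hsv[...,2]<175)).astype(np.uint8)*reg
    n,l,st,ce=cv2.connectedComponentsWithStats(cv2.morphologyEx(dark,cv2.MORPH_OPEN,np.ones((3,3))))
    for k in range(1,n):
        if st[k,4]>1500:
            v,u=np.nonzero(l==k);W=onplane(i,np.c_[u,v],.012);r=cv2.minAreaRect(W[:,:2].astype(np.float32)*1000)
            print('bay',ce[k].round(),np.round(r[0],1),np.round(r[1],1),round(r[2],2),'z',np.nanmedian(cloud(i,d)[v,u,2]).round(4))
E
python3 - <<'E'
from h import *
trayfit("w1",[(105,112),(465,45),(470,165),(135,222)])
p,B=go(.44,0.02,.30,0); go(.42,.26,.30,0,p,B)
E
```

```text
rail hull [ 452.2 -249.9] [121.1 397. ] 9.82 rail z 0.0201
bay [389. 118.] [ 473.1 -359.8] [102.5  84.5] 10.23 z 0.0123
bay [314. 132.] [ 458.4 -272.9] [102.   82.8] 9.68 z 0.0124
bay [241. 145.] [ 443. -187.] [102.6  82.7] 10.3 z 0.0124
bay [168. 159.] [428.2 -99.4] [101.6  85. ] 9.93 z 0.0124
travel [ 0.101 -1.008 -0.078] twist [ 0.     0.001 -0.002]
travel [-0.08 -0.96  0.  ] twist [0. 0. 0.]
```

```bash
python3 -m handwheel '[{"claw":0,"travel":[0.1,-1,-0.08],"twist":[0,0,0]},{"claw":0,"travel":[0.1,-1,-0.08],"twist":[0,0,0]},{"claw":0,"travel":[0.1,-1,-0.08],"twist":[0,0,0]},{"claw":0,"travel":[0.1,-1,-0.08],"twist":[0,0,0]},{"claw":0,"travel":[0.1,-1,-0.08],"twist":[0,0,0]},{"claw":0,"travel":[0.1,-1,-0.08],"twist":[0,0,0]}]' && python3 -m handwheel '[{"claw":0,"travel":[-0.08,-0.96,0],"twist":[0,0,0]},{"claw":0,"travel":[-0.08,-0.96,0],"twist":[0,0,0]},{"claw":0,"travel":[-0.08,-0.96,0],"twist":[0,0,0]},{"claw":0,"travel":[-0.08,-0.96,0],"twist":[0,0,0]},{"claw":0,"travel":[-0.08,-0.96,0],"twist":[0,0,0]},{"claw":0,"travel":[-0.08,-0.96,0],"twist":[0,0,0]},{"claw":0,"travel":[-0.08,-0.96,0],"twist":[0,0,0]}]'
python3 - <<'E'
from h import *
shot("wrist","w2")
E
```

```text
t: 2.1
ee_pos: [0.4401, 0.0229, 0.3021]
tool_rot: [-3.14, -0.008, -0.003]
force: [0.7, -0.2, 0.8]
width: 1.005
grip_force: 0.0
t: 2.8
ee_pos: [0.4209, 0.2583, 0.3008]
tool_rot: [3.14, -0.002, -0.001]
force: [-0.3, -1.1, 0.4]
width: 1.002
grip_force: 0.0
```

View pics/w2.png

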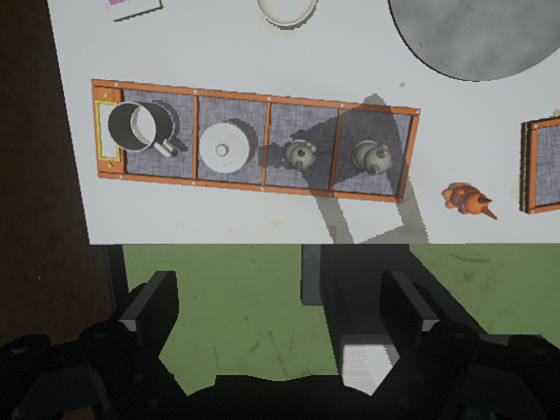

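The full tray spans (92–420, 80–200), with its label at (107,130) on the left. From the label: mug (140,128), handle towards lower right at (172,152); jar (225,147); third (300,153); fourth (372,157). Orange look-alike at (465,198), not in any bay.

```bash
python3 - <<'E'
from h import *
trayfit("w2",[(85,72),(430,100),(415,208),(85,185)])
i,p,d=load("w2"); W=cloud(i,d)
for n,(a,b,c,e) in dict(mug=(105,98,182,162),jar=(196,115,255,180),p3=(270,125,325,180),p4=(345,125,400,182)).items():
    w=W[b:e,a:c].reshape(-1,3); w=w[w[:,2]>.028]
    t=w[w[:,2]>w[:,2].max()-.008]
    print(n,'top',w[:,2].max().round(4),'topc',t.mean(0).round(4))
    for lo in(.03,.042,.054,.066):
        q=w[(w[:,2]>lo)&(w[:,2]<lo+.012)]
        if len(q)>5:r=cv2.minAreaRect(q[:,:2].astype(np.float32)*1000);print('  z',lo,len(q),np.round(r[0],1),np.round(r[1],1),round(r[2]))
c=cv2.resize(p[110:190,265:405],None,fx=5,fy=5,interpolation=cv2.INTER_CUBIC); cv2.imwrite("pics/w2c.png",c[:,:,::-1])
E
```

```text
rail hull [453.4 287.3] [383.3 114.8] 84.9 rail z 0.0201
bay [155. 133.] [464.3 415.6] [103.1 101.5] 85.17 z 0.0132
bay [233. 135.] [455.6 317.5] [ 82.6 102.2] 85.62 z 0.0125
bay [300. 146.] [447.9 231.2] [ 83.  101.8] 84.68 z 0.0126
bay [371. 152.] [440.4 142.3] [ 86.4 102. ] 85.08 z 0.0127
mug top 0.0764 topc [0.4772 0.413  0.0726]
  z 0.03 403 [468.5 409. ] [65.  50.3] 14
  z 0.042 398 [475.2 402.8] [66.6 49.8] 74
  z 0.054 573 [468.3 408.9] [66.5 50.4] 14
  z 0.066 500 [477.1 411.4] [51.2 50. ] 89
jar top 0.0836 topc [0.4529 0.3179 0.081 ]
  z 0.03 24 [464.1 298.2] [41.2  9.1] 29
  z 0.042 116 [459.8 306.8] [56.2 29.2] 31
  z 0.054 810 [452.7 318.3] [53.7 54. ] 43
  z 0.066 1053 [452.3 318.1] [41.7 43.1] 42
p3 top 0.0921 topc [0.4417 0.2359 0.0881]
  z 0.03 130 [448.6 236.4] [18.8 34.9] 30
  z 0.042 76 [442.9 235.7] [25.2 33.1] 79
  z 0.054 191 [442.4 233. ] [26.2 26.6] 25
  z 0.066 233 [442.8 233.4] [20.7 19.5] 64
p4 top 0.0862 topc [0.4406 0.1529 0.0816]
  z 0.03 140 [442.2 156.8] [25.4 38.7] 69
  z 0.042 220 [440.6 153.4] [29.5 38.2] 70
  z 0.054 68 [439.7 149.9] [28.3 29.2] 21
  z 0.066 467 [439. 150.] [28.8 27.4] 6
```

View pics/w2c.png

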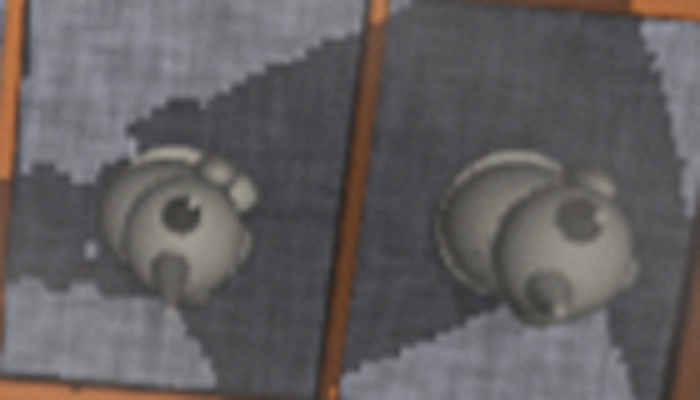

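Third piece: taller (top 92 mm), thin ears at crop (182,213)/(170,275), so it is the rabbit. Fourth: rounder head with short ears at (578,218)/(545,288), top 86 mm, so it is the cat. The order from the label is mug, jar, rabbit, cat. Next is a second view from another place and yaw.

```bash
python3 - <<'E'
from h import *
go(.445,.26,.30,85)
E
python3 -m handwheel '[{"claw":0,"travel":[0.1,0,0],"twist":[0,0,-0.07]},{"claw":0,"travel":[0.1,0,0],"twist":[0,0,-0.14]},{"claw":0,"travel":[0.1,0,0],"twist":[0,0,-0.21]},{"claw":0,"travel":[0.1,0,0],"twist":[0,0,-0.28]},{"claw":0,"travel":[0.1,0,0],"twist":[0,0,-0.35]},{"claw":0,"travel":[0.1,0,0],"twist":[0,0,-0.42]},{"claw":0,"travel":[0.1,0,0],"twist":[0,0,-0.49]},{"claw":0,"travel":[0.1,0,0],"twist":[0,0,-0.56]}]' && python3 -m handwheel '[{"claw":0,"travel":[0,0,0],"twist":[0,0,-0.07]},{"claw":0,"travel":[0,0,0],"twist":[0,0,-0.14]},{"claw":0,"travel":[0,0,0],"twist":[0,0,-0.18]},{"claw":0,"travel":[0,0,0],"twist":[0,0,-0.18]},{"claw":0,"travel":[0,0,0],"twist":[0,0,-0.18]}]'
python3 - <<'E'
from h import *
i,p,d=shot("wrist","w3")
E
```

```text
travel [ 0.096 -0.009  0.004] twist [ 0.001  0.001 -0.743]
t: 3.65
ee_pos: [0.4461, 0.2568, 0.3015]
tool_rot: [2.66, 1.67, 0.0]
force: [0.1, -0.5, 0.4]
width: 1.004
grip_force: 0.0
t: 4.15
ee_pos: [0.4458, 0.2579, 0.3015]
tool_rot: [2.325, 2.112, 0.0]
force: [-0.5, 0.2, -0.0]
width: 1.003
grip_force: 0.0
```

View pics/w3.png

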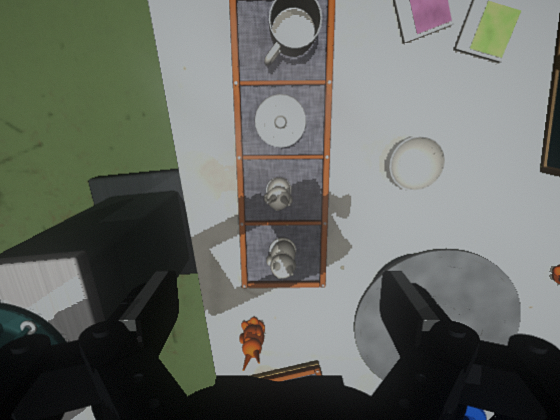

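View w3 shows mug (293,28), handle to lower left (270,58), jar (280,120), rabbit (278,195), cat (282,258). Both views now give each piece's place and heading.

```bash
python3 - <<'E'
from h import *
B={"w2":dict(mug=(105,98,182,162),jar=(196,115,255,180),rab=(270,125,325,180),cat=(345,125,400,182)),
"w3":dict(mug=(255,0,328,75),jar=(250,90,312,152),rab=(258,170,300,222),cat=(258,230,305,283))}
C={k:[] for k in B["w2"]}
for t in B:
    i,p,d=load(t);W=cloud(i,d)
    for n,(a,b,c,e) in B[t].items():
        w=W[b:e,a:c].reshape(-1,3);w=w[w[:,2]>.024];C[n].append(w)
        s=f"{t} {n} "
        if n=='jar':
            k=w[w[:,2]>.077];s+=f"knob {k.mean(0).round(4)}"
        elif n=='mug':
            k=w[w[:,2]>.070];r=cv2.minEnclosingCircle(k[:,:2].astype(np.float32)*1000);c0=np.array(r[0])
            o=w[:,:2]*1000-c0;h=o[np.hypot(*o.T)>30];v=h.mean(0)
            s+=f"rim {np.round(c0,1)} r{r[1]:.1f} ztop {w[:,2].max():.4f} handle ang {np.degrees(np.arctan2(v[1],v[0])):.1f} n{len(h)} max {np.hypot(*h.T).max():.1f}"
        else:
            zc=w[:,2].max()-(.016 if n=='rab' else .006);k=w[w[:,2]>zc]
            _,l,cc=cv2.kmeans(k.astype(np.float32),2,None,(3,50,1e-6),5,cv2.KMEANS_PP_CENTERS)
            v=cc[1]-cc[0];s+=f"ears {np.round(cc*1000,1).tolist()} line ang {np.degrees(np.arctan2(v[1],v[0]))%180:.1f}"
        print(s)
for n in("rab","cat","jar"):
    w=np.vstack(C[n])
    for lo,hi in((.026,.034),(.034,.042),(.042,.05),(.05,.06),(.06,.072)):
        q=w[(w[:,2]>lo)&(w[:,2]<hi)];r=cv2.minAreaRect(q[:,:2].astype(np.float32)*1000) if len(q)>4 else None
        print(n,lo,len(q),r and (np.round(r[0],1),np.round(r[1],1),round(r[2])))
E
```

```text
w2 mug rim [477.  411.6] r25.8 ztop 0.0764 handle ang -135.2 n197 max 68.6
w2 jar knob [0.453  0.3179 0.0811]
w2 rab ears [[434.6000061035156, 237.1999969482422, 83.5], [450.8999938964844, 234.39999389648438, 84.30000305175781]] line ang 170.0
w2 cat ears [[448.5, 149.8000030517578, 83.19999694824219], [431.6000061035156, 155.8000030517578, 82.80000305175781]] line ang 160.3
w3 mug rim [476.  411.7] r25.5 ztop 0.0761 handle ang -133.9 n166 max 47.5
w3 jar knob [0.4526 0.318  0.081 ]
w3 rab ears [[434.29998779296875, 237.39999389648438, 83.30000305175781], [450.5, 234.10000610351562, 83.30000305175781]] line ang 168.3
w3 cat ears [[448.3999938964844, 149.3000030517578, 82.9000015258789], [431.1000061035156, 155.60000610351562, 82.9000015258789]] line ang 159.9
rab 0.026 45 (array([446.2, 237.9]), array([22.4, 29.9]), 42)
rab 0.034 234 (array([443.5, 236.6]), array([28.9, 35.7]), 76)
rab 0.042 173 (array([442.5, 235.6]), array([25.7, 33. ]), 81)
rab 0.05 54 (array([444. , 232.8]), array([23.3, 28.2]), 16)
rab 0.06 670 (array([442.4, 232.7]), array([25.8, 25.5]), 89)
cat 0.026 54 (array([437.4, 161.7]), array([34.6, 15.3]), 8)
cat 0.034 239 (array([441.1, 156.6]), array([26.5, 38.9]), 72)
cat 0.042 416 (array([440.6, 153.3]), array([29.8, 38.5]), 71)
cat 0.05 21 (array([439.8, 152.4]), array([21.2, 32.4]), 73)
cat 0.06 478 (array([438.9, 149.9]), array([29.6, 28.5]), 27)
jar 0.026 18 (array([464. , 298.1]), array([40.9,  9.1]), 29)
jar 0.034 13 (array([465.1, 298.3]), array([39.7,  8.2]), 32)
jar 0.042 29 (array([459.3, 315.5]), array([56.1, 41.5]), 69)
jar 0.05 166 (array([453. , 318.3]), array([56. , 55.5]), 83)
jar 0.06 3810 (array([452.7, 318.4]), array([54.5, 54.8]), 20)
```

```bash
python3 - <<'E'
from h import *
B={"w2":dict(rab=(270,125,325,180),cat=(345,125,400,182)),"w3":dict(rab=(258,170,300,222),cat=(258,230,305,283))}
for n,a in(("rab",-101),("cat",-110)):
    f=np.array([np.cos(np.radians(a)),np.sin(np.radians(a))]);g=np.array([-f[1],f[0]])
    for t in B:
        i,p,d=load(t);W=cloud(i,d);x0,y0,x1,y1=B[t][n];w=W[y0:y1,x0:x1].reshape(-1,3);w=w[w[:,2]>.022]
        F=w[:,:2]@f*1000;G=w[:,:2]@g*1000
        m=(np.percentile(F,.5)+np.percentile(F,99.5))/2;mg=(np.percentile(G,.5)+np.percentile(G,99.5))/2
        o=m*f+mg*g; gp=o+f*(-6.5)
        print(n,t,'ext',np.ptp(F).round(1),np.ptp(G).round(1),'origin',o.round(1),'grip',gp.round(1))
        for lo in np.arange(.022,.06,.006):
            q=(w[:,2]>lo)&(w[:,2]<lo+.006)
            if q.sum()>8: j=np.argsort(G[q]); print('   ',lo.round(3),q.sum(),'F',(F[q].min()-m).round(1),(F[q].max()-m).round(1),'G',(G[q].min()-mg).round(1),(G[q].max()-mg).round(1),'F at Gext',(F[q][j[0]]-m).round(1),(F[q][j[-1]]-m).round(1))
E
```

```text
rab w2 ext 34.0 34.2 origin [443.4 234.8] grip [444.6 241.2]
    0.028 22 F -17.0 14.0 G -8.2 13.6 F at Gext -14.3 0.5
    0.034 65 F -16.2 13.3 G -12.7 16.9 F at Gext -8.7 8.9
    0.04 112 F -14.4 11.9 G -17.2 16.1 F at Gext 6.4 10.2
    0.052 11 F -11.4 17.0 G -5.0 3.8 F at Gext 15.6 -10.4
    0.058 109 F -11.1 16.3 G -13.1 12.2 F at Gext 4.2 3.7
rab w3 ext 33.5 35.7 origin [442.3 234.5] grip [443.6 240.9]
    0.028 23 F -16.7 -2.8 G -13.7 12.9 F at Gext -2.8 -6.9
    0.034 88 F -16.3 8.5 G -17.6 18.1 F at Gext 7.5 8.3
    0.04 126 F -14.6 12.4 G -17.3 17.0 F at Gext 9.4 11.0
    0.046 9 F -10.0 9.6 G -14.8 15.3 F at Gext 7.6 8.2
    0.052 11 F -10.8 16.8 G -8.7 12.7 F at Gext -7.8 -2.6
    0.058 93 F -11.4 16.6 G -12.8 13.3 F at Gext -1.8 3.8
cat w2 ext 38.1 38.7 origin [440.1 151.3] grip [442.3 157.4]
    0.028 22 F -18.6 4.5 G -16.4 11.7 F at Gext 4.5 -12.2
    0.034 79 F -18.5 7.1 G -19.5 19.2 F at Gext 6.5 7.1
    0.04 148 F -17.7 10.8 G -19.4 18.9 F at Gext 7.6 8.4
    0.046 113 F -14.9 12.6 G -18.4 18.2 F at Gext 9.0 8.4
    0.058 38 F -12.8 19.5 G -15.3 14.2 F at Gext 1.6 -0.8
cat w3 ext 38.4 38.9 origin [440.1 152.5] grip [442.4 158.6]
    0.028 30 F -17.2 7.1 G -17.5 13.1 F at Gext 7.1 -9.1
    0.034 79 F -16.6 9.7 G -19.3 18.7 F at Gext 9.7 7.0
    0.04 142 F -16.6 13.7 G -19.2 19.5 F at Gext 9.9 11.5
    0.046 113 F -13.5 14.1 G -17.5 18.0 F at Gext 10.6 11.4
    0.058 40 F -11.2 21.2 G -14.8 13.9 F at Gext 4.1 -0.9
```

```bash
python3 - <<'E'
from h import *
B={"w2":dict(rab=(270,125,325,180),cat=(345,125,400,182)),"w3":dict(rab=(258,170,300,222),cat=(258,230,305,283))}
for n,a,o in(("rab",-101,(442.8,234.7)),("cat",-110,(440.1,152))):
    f=np.array([np.cos(np.radians(a)),np.sin(np.radians(a))]);g=np.array([-f[1],f[0]]);w=[]
    for t in B:
        i,p,d=load(t);W=cloud(i,d);x0,y0,x1,y1=B[t][n];q=W[y0:y1,x0:x1].reshape(-1,3);w.append(q[q[:,2]>.014])
    w=np.vstack(w);F=(w[:,:2]*1000-o)@f;G=(w[:,:2]*1000-o)@g;Z=w[:,2]*1000
    H=np.full((14,14),0);
    for x,y,z in zip(F,G,Z):
        r,c=int((x+24)//4),int((y+28)//4)
        if 0<=r<14 and 0<=c<14: H[r,c]=max(H[r,c],z)
    print(n,'rows F -24.. step4, cols G -28..');print(H)
c=[]
for t,(x0,y0,x1,y1) in(("w3",(255,165,310,285)),):
    i,p,d=load(t);c=cv2.resize(p[y0:y1,x0:x1],None,fx=5,fy=5,interpolation=cv2.INTER_CUBIC)
i,p,d=load("side0");e=cv2.resize(p[215:275,225:295],None,fx=6,fy=6,interpolation=cv2.INTER_CUBIC);e=cv2.copyMakeBorder(e,0,240,0,0,0)
cv2.imwrite("pics/cmp.png",np.hstack([c,e])[:,:,::-1])
E
```

```text
rab rows F -24.. step4, cols G -28..
[[14  0  0 14  0  0 14 14  0  0 14  0 14  0]
 [ 0 14 14  0  0 32 37 36 14  0  0 14  0 14]
 [14  0 14  0 37 41 45 45 42 35  0 14 14  0]
 [14 14  0 36 60 64 67 66 64 61 17  0  0  0]
 [ 0 14  0 38 65 72 70 70 72 64 38  0 14  0]
 [ 0 14 14 91 92 84 74 75 86 92 63  0  0  0]
 [14 14 14 91 90 83 73 74 86 91 62  0 14 14]
 [ 0  0 44 63 67 70 71 71 69 67 61 45  0 14]
 [14  0 44 46 66 67 70 69 68 65 47 43 14  0]
 [ 0 14  0 43  0 64 66 66 63 33 41  0  0  0]
 [ 0 14  0  0  0  0 58 58 21 22 18  0 14  0]
 [ 0  0 14  0  0  0  0 14 20  0  0  0 14 14]
 [ 0 14  0  0  0  0  0  0 14  0 14  0  0  0]
 [14  0  0 14 14  0 14  0 14 14 14  0 14  0]]
cat rows F -24.. step4, cols G -28..
[[ 0  0  0 14  0  0  0 14 14  0  0  0  0  0]
 [ 0 14  0  0  0 37 41 42 39  0 14  0 14  0]
 [ 0 14  0 14 42 45 64 64 46 42 14  0  0 14]
 [ 0  0  0 40 68 71 72 72 71 67 41 14 15  0]
 [14  0  0 66 75 75 76 75 77 77 67 15  0 14]
 [ 0 14 19 76 86 82 76 76 84 86 70 18  0  0]
 [ 0  0 17 70 86 83 77 77 83 86 70 18 14  0]
 [14 14 48 71 73 77 76 77 76 74 68 47 14 14]
 [ 0 14 49 68 73 75 76 75 75 73 66 50  0  0]
 [ 0 14 47 49 69 72 73 73 73 70 47 47  0 14]
 [ 0  0 14  0  0  0 68 69  0  0  0  0 14  0]
 [ 0  0  0  0  0  0 62 61  0  0  0  0  0  0]
 [ 0 14  0  0  0  0  0  0  0  0  0 14 15  0]
 [ 0 14  0 14  0  0  0  0  0 14  0 14 14  0]]
```

View pics/cmp.png

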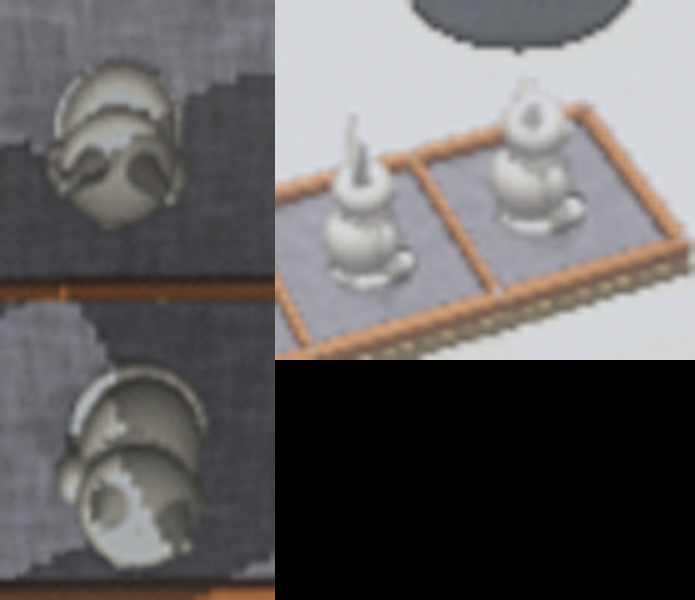

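The pieces sit facing about -y, with arms at the front; the body lies behind, at y = -6/-7 mm. Both views agree within 1 mm. I take the jar first, centred at (0.453, 0.318).

```bash
python3 - <<'E'
from h import *
p,B=go(.453,.318,.13,84.5);go(.453,.318,.018,84.5)
E
```

```text
travel [0.241 0.006 0.686] twist [0.    0.    0.001]
travel [0.241 0.006 1.134] twist [0.    0.    0.001]
```

```bash
python3 -m handwheel '[{"claw":0,"travel":[0.241,0.006,0.2],"twist":[0,0,0]},{"claw":0,"travel":[0.241,0.006,0.4],"twist":[0,0,0]},{"claw":0,"travel":[0.241,0.006,0.6],"twist":[0,0,0]},{"claw":0,"travel":[0.241,0.006,0.7],"twist":[0,0,0]},{"claw":0,"travel":[0.241,0.006,0.8],"twist":[0,0,0]},{"claw":0,"travel":[0.241,0.006,0.9],"twist":[0,0,0]},{"claw":0,"travel":[0.241,0.006,0.9],"twist":[0,0,0]}]' 
python3 - <<'E'
from h import *
go(.453,.318,.018,84.5)
E
```

```text
t: 4.9
ee_pos: [0.4494, 0.3175, 0.0716]
tool_rot: [-2.32, -2.115, 0.015]
force: [-0.7, -0.5, 0.3]
width: 1.004
grip_force: 0.0
travel [0.005 0.016 0.214] twist [-0.004  0.003  0.002]
```

```bash
python3 -m handwheel '[{"claw":0,"travel":[0,0.006,0.06],"twist":[0,0,0]},{"claw":0,"travel":[0,0.006,0.12],"twist":[0,0,0]},{"claw":0,"travel":[0,0.006,0.18],"twist":[0,0,0]},{"claw":0,"travel":[0,0.006,0.23],"twist":[0,0,0]},{"claw":0,"travel":[0,0.006,0.23],"twist":[0,0,0]},{"claw":0,"travel":[0,0.006,0.23],"twist":[0,0,0]}]' 25 && python3 -m handwheel '[{"claw":0.2,"travel":[0,0,0],"twist":[0,0,0]},{"claw":0.3,"travel":[0,0,0],"twist":[0,0,0]},{"claw":0.4,"travel":[0,0,0],"twist":[0,0,0]},{"claw":0.6,"travel":[0,0,0],"twist":[0,0,0]},{"claw":1,"travel":[0,0,0],"twist":[0,0,0]},{"claw":1,"travel":[0,0,0],"twist":[0,0,0]},{"claw":1,"travel":[0,0,0],"twist":[0,0,0]},{"claw":1,"travel":[0,0,0],"twist":[0,0,0]}]' 25
```

```text
t: 5.5
ee_pos: [0.4534, 0.3194, 0.0184]
tool_rot: [-2.32, -2.118, 0.001]
force: [1.0, 0.8, 0.4]
width: 1.002
grip_force: 0.0
t: 6.3
ee_pos: [0.4541, 0.3199, 0.0199]
tool_rot: [2.32, 2.118, 0.003]
force: [-1.9, -0.5, 5.8]
width: 0.64
grip_force: 27.1
```

```bash
python3 -m handwheel '[{"claw":1,"travel":[0,0,-0.04],"twist":[0,0,0]},{"claw":1,"travel":[0,0,-0.12],"twist":[0,0,0]},{"claw":1,"travel":[0,0,-0.25],"twist":[0,0,0]},{"claw":1,"travel":[0,0,-0.4],"twist":[0,0,0]},{"claw":1,"travel":[0,0,-0.55],"twist":[0,0,0]},{"claw":1,"travel":[0,0,-0.7],"twist":[0,0,0]},{"claw":1,"travel":[0,0,-0.7],"twist":[0,0,0]},{"claw":1,"travel":[0,0,-0.7],"twist":[0,0,0]}]' 30
python3 - <<'E'
from h import *
# empty tray bays
c=np.array([450.7,-229.8]);u=np.array([44.9,-260.4]);u/=np.hypot(*u)
print([(c+u*k).round(1).tolist() for k in(129,43,-43,-129)])
b=(c+u*43)/1000
print(sensors.read_state()['ee_pos'])
p,B=go(.45,.08,.20,84.5);p,B=go(.45,-.15,.20,92,p,B);p,B=go(b[0],b[1],.20,100,p,B)
shot("wrist","w4")
E
```

```text
t: 7.1
ee_pos: [0.4539, 0.3195, 0.1948]
tool_rot: [2.32, 2.118, 0.003]
force: [-1.2, -0.5, -1.7]
width: 0.638
grip_force: 32.0
[[472.6, -356.9], [458.0, -272.2], [443.4, -187.4], [428.8, -102.7]]
[0.45391251 0.31951185 0.19480413]
travel [-0.955  0.072 -0.022] twist [ 0.001 -0.     0.002]
travel [-0.916  0.088  0.   ] twist [ 0.     0.    -0.065]
travel [-0.49   0.015  0.   ] twist [ 0.    0.   -0.07]
```

View pics/w4.png

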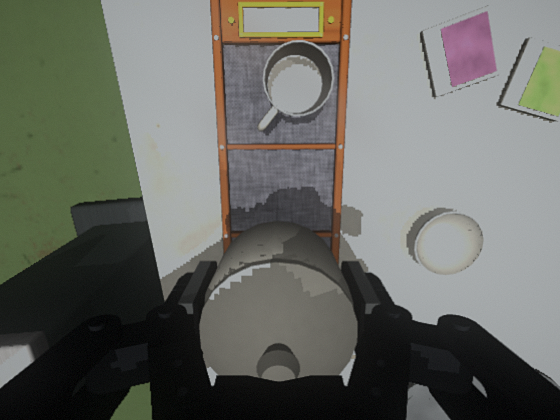

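The jar is held upright between the pads (knob at (280,360)); the mug (298,80) and bay 2 are undisturbed. Carrying it to bay 2 of the empty tray.

```bash
python3 -m handwheel '[{"claw":1,"travel":[-0.15,0.01,-0.02],"twist":[0,0,0]},{"claw":1,"travel":[-0.35,0.03,-0.02],"twist":[0,0,0]},{"claw":1,"travel":[-0.55,0.04,-0.02],"twist":[0,0,0]},{"claw":1,"travel":[-0.75,0.06,-0.02],"twist":[0,0,0]},{"claw":1,"travel":[-0.955,0.072,-0.02],"twist":[0,0,0]},{"claw":1,"travel":[-0.955,0.072,-0.02],"twist":[0,0,0]}]' && python3 -m handwheel '[{"claw":1,"travel":[-0.15,0.01,0],"twist":[0,0,-0.02]},{"claw":1,"travel":[-0.35,0.03,0],"twist":[0,0,-0.04]},{"claw":1,"travel":[-0.55,0.05,0],"twist":[0,0,-0.065]},{"claw":1,"travel":[-0.75,0.07,0],"twist":[0,0,-0.065]},{"claw":1,"travel":[-0.916,0.088,0],"twist":[0,0,-0.065]},{"claw":1,"travel":[-0.916,0.088,0],"twist":[0,0,-0.065]}]' && python3 -m handwheel '[{"claw":1,"travel":[-0.15,0.01,0],"twist":[0,0,-0.02]},{"claw":1,"travel":[-0.35,0.015,0],"twist":[0,0,-0.05]},{"claw":1,"travel":[-0.49,0.015,0],"twist":[0,0,-0.07]},{"claw":1,"travel":[-0.49,0.015,0],"twist":[0,0,-0.07]},{"claw":1,"travel":[-0.49,0.015,0],"twist":[0,0,-0.07]},{"claw":1,"travel":[-0.49,0.015,0],"twist":[0,0,-0.07]}]'
python3 - <<'E'
from h import *
go(.458,-.2722,.0215,100)
i,p,d=shot("wrist","w5"); 
E
```

```text
t: 7.75
ee_pos: [0.4484, 0.0748, 0.1963]
tool_rot: [-2.328, -2.108, 0.009]
force: [-0.0, 0.1, -0.9]
width: 0.644
grip_force: 32.0
t: 8.35
ee_pos: [0.4499, -0.1537, 0.1963]
tool_rot: [-2.183, -2.255, 0.005]
force: [0.2, 0.5, -0.9]
width: 0.638
grip_force: 32.0
t: 8.95
ee_pos: [0.4595, -0.2703, 0.1977]
tool_rot: [-2.011, -2.411, -0.001]
force: [-0.1, 0.2, -0.8]
width: 0.638
grip_force: 32.0
travel [-0.008 -0.006  0.705] twist [-0.001 -0.001  0.003]
```

View pics/w5.png

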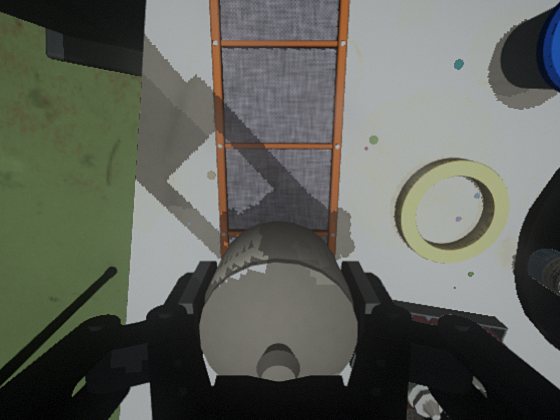

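```bash
python3 - <<'E'
from h import *
i,p,d=load("w5")
W=onplane(i,[(280,45),(280,146),(278,236),(222,146),(338,147),(216,45),(345,43)],.02);print((W*1000).round(1))
c=np.array([450.7,-229.8]);u=np.array([44.9,-260.4]);u/=np.hypot(*u)
print(((W[:,:2]*1000-c)@u).round(1),((W[:,:2]*1000-c)@np.array([-u[1],u[0]])).round(1))
E
```

```text
[[ 437.7 -146.6   20. ]
 [ 452.8 -229.8   20. ]
 [ 466.7 -317.    20. ]
 [ 400.3 -239.3   20. ]
 [ 505.6 -221.2   20. ]
 [ 384.2 -156.3   20. ]
 [ 491.6 -135.3   20. ]]
[-84.2   0.4  88.7   0.8   0.8 -83.7 -86.1] [  1.3   2.1   1.  -51.3  55.6 -53.   56.4]
```

The jar hangs over bay 2: the slats at rows 45, 146 and 236 fall at -85, 0 and +88 mm in my tray frame, so the fit is good. Lowering.

```bash
python3 -m handwheel '[{"claw":1,"travel":[-0.008,0,0.15],"twist":[0,0,0.003]},{"claw":1,"travel":[-0.008,0,0.3],"twist":[0,0,0.003]},{"claw":1,"travel":[-0.008,0,0.45],"twist":[0,0,0.003]},{"claw":1,"travel":[-0.008,0,0.55],"twist":[0,0,0.003]},{"claw":1,"travel":[-0.008,0,0.62],"twist":[0,0,0.003]},{"claw":1,"travel":[-0.008,0,0.66],"twist":[0,0,0.003]},{"claw":1,"travel":[-0.008,0,0.68],"twist":[0,0,0.003]},{"claw":1,"travel":[-0.008,0,0.68],"twist":[0,0,0.003]}]'
```

```text
t: 9.8
ee_pos: [0.46, -0.2737, 0.0289]
tool_rot: [2.02, 2.406, 0.0]
force: [0.2, 1.3, -0.9]
width: 0.638
grip_force: 32.0
```

```bash
python3 -m handwheel '[{"claw":1,"travel":[0,0,0.012],"twist":[0,0,0]},{"claw":1,"travel":[0,0,0.022],"twist":[0,0,0]},{"claw":1,"travel":[0,0,0.03],"twist":[0,0,0]},{"claw":1,"travel":[0,0,0.034],"twist":[0,0,0]},{"claw":1,"travel":[0,0,0.034],"twist":[0,0,0]},{"claw":1,"travel":[0,0,0.034],"twist":[0,0,0]}]'
```

```text
t: 10.4
ee_pos: [0.4598, -0.2743, 0.0204]
tool_rot: [2.021, 2.405, -0.0]
force: [-1.0, 0.5, 0.2]
width: 0.64
grip_force: 32.0
```

```bash
python3 -m handwheel '[{"claw":1,"travel":[0,0,0.003],"twist":[0,0,0]},{"claw":1,"travel":[0,0,0.006],"twist":[0,0,0]},{"claw":1,"travel":[0,0,0.006],"twist":[0,0,0]}]'; python3 -m handwheel '[{"claw":0.32,"travel":[0,0,0],"twist":[0,0,0]},{"claw":0.28,"travel":[0,0,0],"twist":[0,0,0]},{"claw":0.2,"travel":[0,0,0],"twist":[0,0,0]},{"claw":0.1,"travel":[0,0,0],"twist":[0,0,0]},{"claw":0,"travel":[0,0,0],"twist":[0,0,0]},{"claw":0,"travel":[0,0,0],"twist":[0,0,0]}]'; python3 -m handwheel '[{"claw":0,"travel":[0,0,-0.08],"twist":[0,0,0]},{"claw":0,"travel":[0,0,-0.2],"twist":[0,0,0]},{"claw":0,"travel":[0,0,-0.4],"twist":[0,0,0]},{"claw":0,"travel":[0,0,-0.6],"twist":[0,0,0]},{"claw":0,"travel":[0,0,-0.75],"twist":[0,0,0]},{"claw":0,"travel":[0,0,-0.9],"twist":[0,0,0]},{"claw":0,"travel":[0,0,-0.9],"twist":[0,0,0]}]'
python3 - <<'E'
from h import *
p,B=go(.45,-.05,.245,92);p,B=go(.444,.15,.245,79,p,B);p,B=go(.4441,.2415,.245,79,p,B)
E
```

```text
t: 10.7
ee_pos: [0.46, -0.2744, 0.0199]
tool_rot: [2.021, 2.405, -0.0]
force: [-2.1, 0.2, 5.5]
width: 0.643
grip_force: 32.6
t: 11.3
ee_pos: [0.4598, -0.2742, 0.0187]
tool_rot: [-2.021, -2.405, 0.0]
force: [0.2, -0.8, -0.2]
width: 0.998
grip_force: 0.0
t: 12.0
ee_pos: [0.462, -0.2758, 0.2514]
tool_rot: [2.012, 2.395, 0.001]
force: [0.5, -0.4, 0.5]
width: 1.003
grip_force: 0.0
travel [0.898 0.108 0.018] twist [0.005 0.005 0.069]
travel [0.8   0.004 0.   ] twist [0.    0.    0.113]
travel [ 0.359 -0.069  0.   ] twist [0. 0. 0.]
```

The jar is set and released. Going back for the rabbit.

```bash
python3 -m handwheel '[{"claw":0,"travel":[0.2,0.02,0.018],"twist":[0,0,0.02]},{"claw":0,"travel":[0.4,0.05,0.018],"twist":[0,0,0.05]},{"claw":0,"travel":[0.6,0.07,0.018],"twist":[0,0,0.07]},{"claw":0,"travel":[0.8,0.1,0.018],"twist":[0,0,0.07]},{"claw":0,"travel":[0.898,0.108,0.018],"twist":[0.002,0.002,0.07]},{"claw":0,"travel":[0.898,0.108,0.018],"twist":[0.002,0.002,0.07]}]' && python3 -m handwheel '[{"claw":0,"travel":[0.2,0,0],"twist":[0,0,0.03]},{"claw":0,"travel":[0.4,0,0],"twist":[0,0,0.06]},{"claw":0,"travel":[0.6,0,0],"twist":[0,0,0.09]},{"claw":0,"travel":[0.8,0,0],"twist":[0,0,0.113]},{"claw":0,"travel":[0.8,0,0],"twist":[0,0,0.113]}]'
python3 - <<'E'
from h import *
go(.4441,.2415,.06,79);i,p,d=shot("wrist","w6")
W=cloud(i,d); m=(abs(W[...,0]-.4428)<.03)&(abs(W[...,1]-.235)<.03)&(W[...,2]>.075)
k=W[m];print(k.mean(0),len(k))
v,u=np.nonzero(m);print(u.min(),u.max(),v.min(),v.max())
E
```

```text
t: 12.6
ee_pos: [0.4471, -0.0454, 0.2387]
tool_rot: [-2.174, -2.258, 0.0]
force: [0.0, -0.6, -0.0]
width: 0.997
grip_force: 0.0
t: 13.1
ee_pos: [0.4404, 0.1559, 0.2391]
tool_rot: [-2.412, -2.001, 0.002]
force: [0.1, -0.8, -1.0]
width: 1.0
grip_force: 0.0
travel [ 0.336 -0.044  0.718] twist [-0.003 -0.002  0.003]
[0.44246075 0.2354143  0.08318668] 119
250 280 99 107
```

```bash
python3 -m handwheel '[{"claw":0,"travel":[0.2,-0.03,0],"twist":[0,0,0.002]},{"claw":0,"travel":[0.34,-0.045,0.1],"twist":[0,0,0.002]},{"claw":0,"travel":[0.34,-0.045,0.25],"twist":[0,0,0.002]},{"claw":0,"travel":[0.34,-0.045,0.35],"twist":[0,0,0.002]},{"claw":0,"travel":[0.34,-0.045,0.35],"twist":[0,0,0.002]},{"claw":0,"travel":[0.34,-0.045,0.35],"twist":[0,0,0.002]}]'
python3 - <<'E'
from h import *
go(.4441,.2415,.022,79)
E
```

```text
t: 13.75
ee_pos: [0.4467, 0.2357, 0.1527]
tool_rot: [-2.427, -1.986, 0.004]
force: [-0.0, -0.1, -0.5]
width: 1.0
grip_force: 0.0
travel [ 0.02  -0.012  0.523] twist [-0.003 -0.001 -0.004]
```

```bash
python3 -m handwheel '[{"claw":0,"travel":[0.02,-0.01,0.08],"twist":[0,0,-0.003]},{"claw":0,"travel":[0.02,-0.01,0.16],"twist":[0,0,-0.003]},{"claw":0,"travel":[0.02,-0.01,0.24],"twist":[0,0,-0.003]},{"claw":0,"travel":[0.02,-0.01,0.32],"twist":[0,0,-0.003]},{"claw":0,"travel":[0.02,-0.01,0.4],"twist":[0,0,-0.003]},{"claw":0,"travel":[0.02,-0.01,0.46],"twist":[0,0,-0.003]},{"claw":0,"travel":[0.02,-0.01,0.5],"twist":[0,0,-0.003]},{"claw":0,"travel":[0.02,-0.01,0.5],"twist":[0,0,-0.003]}]'
python3 - <<'E'
from h import *
go(.4441,.2415,.022,79)
E
```

```text
t: 14.55
ee_pos: [0.4446, 0.2426, 0.0281]
tool_rot: [-2.42, -1.995, 0.002]
force: [0.3, -0.9, -0.3]
width: 1.0
grip_force: 0.0
travel [-0.005 -0.001  0.024] twist [-0.002 -0.001 -0.   ]
```

```bash
python3 -m handwheel '[{"claw":0,"travel":[0,0,0.012],"twist":[0,0,0]},{"claw":0,"travel":[0,0,0.022],"twist":[0,0,0]},{"claw":0,"travel":[0,0,0.022],"twist":[0,0,0]}]' 25 && python3 -m handwheel '[{"claw":0.2,"travel":[0,0,0],"twist":[0,0,0]},{"claw":0.35,"travel":[0,0,0],"twist":[0,0,0]},{"claw":0.45,"travel":[0,0,0],"twist":[0,0,0]},{"claw":0.55,"travel":[0,0,0],"twist":[0,0,0]},{"claw":0.65,"travel":[0,0,0],"twist":[0,0,0]},{"claw":1,"travel":[0,0,0],"twist":[0,0,0]},{"claw":1,"travel":[0,0,0],"twist":[0,0,0]},{"claw":1,"travel":[0,0,0],"twist":[0,0,0]}]' 25 && python3 -m handwheel '[{"claw":1,"travel":[0,0,-0.02],"twist":[0,0,0]},{"claw":1,"travel":[0,0,-0.06],"twist":[0,0,0]},{"claw":1,"travel":[0,0,-0.06],"twist":[0,0,0]}]' 30
python3 - <<'E'
from h import *
shot("wrist","w7")
E
```

```text
t: 14.85
ee_pos: [0.4444, 0.2433, 0.0229]
tool_rot: [-2.419, -1.996, 0.0]
force: [0.3, 0.1, -0.8]
width: 1.001
grip_force: 0.0
t: 15.65
ee_pos: [0.4441, 0.2432, 0.0226]
tool_rot: [-2.419, -1.996, 0.001]
force: [-1.3, -0.0, 3.2]
width: 0.361
grip_force: 23.4
t: 15.95
ee_pos: [0.4453, 0.2436, 0.0391]
tool_rot: [-2.42, -1.997, -0.003]
force: [-0.2, -0.0, -0.2]
width: 0.364
grip_force: 28.0
```

View pics/w7.png

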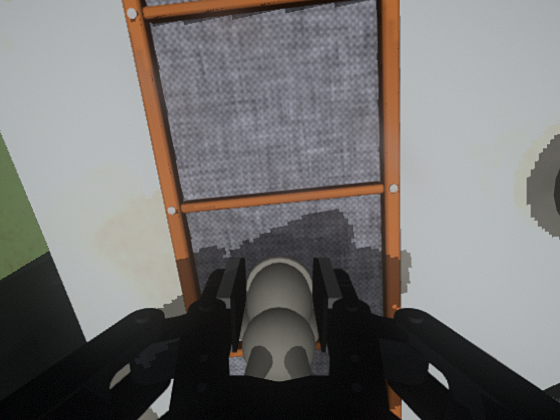

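The rabbit is held upright between the pads at (280,300), body gripped. Lifting and carrying it to bay 3.

```bash
python3 -m handwheel '[{"claw":1,"travel":[0,0,-0.12],"twist":[0,0,0]},{"claw":1,"travel":[0,0,-0.27],"twist":[0,0,0]},{"claw":1,"travel":[0,0,-0.42],"twist":[0,0,0]},{"claw":1,"travel":[0,0,-0.57],"twist":[0,0,0]},{"claw":1,"travel":[0,0,-0.68],"twist":[0,0,0]},{"claw":1,"travel":[0,0,-0.7],"twist":[0,0,0]}]'
python3 - <<'E'
from h import *
p,B=go(.445,.03,.21,90);p,B=go(.4437,-.1786,.21,100,p,B)
E
```

```text
t: 16.6
ee_pos: [0.4466, 0.2433, 0.217]
tool_rot: [-2.421, -1.998, -0.011]
force: [0.0, -0.2, 0.1]
width: 0.356
grip_force: 28.1
travel [-0.839  0.155  0.022] twist [ 0.001 -0.004 -0.095]
travel [-0.834 -0.005  0.   ] twist [ 0.     0.    -0.087]
```

```bash
python3 -m handwheel '[{"claw":1,"travel":[-0.17,0.03,0],"twist":[0,0,-0.02]},{"claw":1,"travel":[-0.35,0.06,0],"twist":[0,0,-0.04]},{"claw":1,"travel":[-0.52,0.1,0],"twist":[0,0,-0.07]},{"claw":1,"travel":[-0.7,0.13,0],"twist":[0,0,-0.095]},{"claw":1,"travel":[-0.839,0.155,0],"twist":[0,0,-0.095]},{"claw":1,"travel":[-0.839,0.155,0],"twist":[0,0,-0.095]}]' && python3 -m handwheel '[{"claw":1,"travel":[-0.17,0,0],"twist":[0,0,-0.02]},{"claw":1,"travel":[-0.35,0,0],"twist":[0,0,-0.04]},{"claw":1,"travel":[-0.52,0,0],"twist":[0,0,-0.07]},{"claw":1,"travel":[-0.7,-0.003,0],"twist":[0,0,-0.087]},{"claw":1,"travel":[-0.834,-0.005,0],"twist":[0,0,-0.087]},{"claw":1,"travel":[-0.834,-0.005,0],"twist":[0,0,-0.087]},{"claw":1,"travel":[-0.834,-0.005,0],"twist":[0,0,-0.087]}]'
python3 - <<'E'
from h import *
go(.4437,-.1786,.0235,100)
E
```

```text
t: 17.2
ee_pos: [0.4422, 0.0256, 0.2099]
tool_rot: [-2.225, -2.209, 0.006]
force: [-0.1, 0.8, -0.6]
width: 0.36
grip_force: 28.1
t: 17.9
ee_pos: [0.4413, -0.1788, 0.2094]
tool_rot: [-2.017, -2.397, -0.0]
force: [0.2, -0.2, -1.0]
width: 0.358
grip_force: 28.1
travel [-0.006  0.014  0.743] twist [-0.003 -0.003 -0.001]
```

```bash
python3 -m handwheel '[{"claw":1,"travel":[-0.002,0.01,0.15],"twist":[0,0,0]},{"claw":1,"travel":[-0.002,0.01,0.32],"twist":[0,0,0]},{"claw":1,"travel":[-0.002,0.01,0.47],"twist":[0,0,0]},{"claw":1,"travel":[-0.002,0.01,0.58],"twist":[0,0,0]},{"claw":1,"travel":[-0.002,0.01,0.66],"twist":[0,0,0]},{"claw":1,"travel":[-0.002,0.01,0.7],"twist":[0,0,0]},{"claw":1,"travel":[-0.002,0.01,0.71],"twist":[0,0,0]},{"claw":1,"travel":[-0.002,0.01,0.71],"twist":[0,0,0]}]' && python3 -m handwheel '[{"claw":1,"travel":[0,0,0.012],"twist":[0,0,0]},{"claw":1,"travel":[0,0,0.02],"twist":[0,0,0]},{"claw":1,"travel":[0,0,0.026],"twist":[0,0,0]},{"claw":1,"travel":[0,0,0.03],"twist":[0,0,0]},{"claw":1,"travel":[0,0,0.03],"twist":[0,0,0]}]'
```

```text
t: 18.7
ee_pos: [0.4439, -0.1781, 0.0338]
tool_rot: [-2.017, -2.402, -0.0]
force: [0.0, 0.0, -0.6]
width: 0.36
grip_force: 28.1
t: 19.2
ee_pos: [0.4432, -0.1788, 0.0258]
tool_rot: [-2.018, -2.401, 0.0]
force: [1.4, -0.3, -0.6]
width: 0.359
grip_force: 28.1
```

```bash
python3 -m handwheel '[{"claw":1,"travel":[0,0,0.005],"twist":[0,0,0]},{"claw":1,"travel":[0,0,0.01],"twist":[0,0,0]},{"claw":1,"travel":[0,0,0.013],"twist":[0,0,0]},{"claw":1,"travel":[0,0,0.013],"twist":[0,0,0]}]'
```

```text
t: 19.6
ee_pos: [0.4433, -0.1787, 0.0227]
tool_rot: [-2.018, -2.401, 0.0]
force: [-1.3, -0.6, 1.3]
width: 0.353
grip_force: 28.3
```

```bash
python3 -m handwheel '[{"claw":0.6,"travel":[0,0,0.001],"twist":[0,0,0]},{"claw":0.55,"travel":[0,0,0.001],"twist":[0,0,0]},{"claw":0.45,"travel":[0,0,0.001],"twist":[0,0,0]},{"claw":0.3,"travel":[0,0,0],"twist":[0,0,0]},{"claw":0.1,"travel":[0,0,0],"twist":[0,0,0]},{"claw":0,"travel":[0,0,0],"twist":[0,0,0]},{"claw":0,"travel":[0,0,0],"twist":[0,0,0]}]'; python3 -m handwheel '[{"claw":0,"travel":[0,0,-0.08],"twist":[0,0,0]},{"claw":0,"travel":[0,0,-0.2],"twist":[0,0,0]},{"claw":0,"travel":[0,0,-0.4],"twist":[0,0,0]},{"claw":0,"travel":[0,0,-0.6],"twist":[0,0,0]},{"claw":0,"travel":[0,0,-0.75],"twist":[0,0,0]},{"claw":0,"travel":[0,0,-0.9],"twist":[0,0,0]},{"claw":0,"travel":[0,0,-0.9],"twist":[0,0,0]}]'
python3 - <<'E'
from h import *
p,B=go(.443,-.02,.245,85);p,B=go(.4425,.1586,.20,70,p,B)
E
```

```text
t: 20.3
ee_pos: [0.4433, -0.1787, 0.0226]
tool_rot: [-2.018, -2.401, 0.0]
force: [0.2, -0.0, -0.2]
width: 0.999
grip_force: 0.0
t: 21.0
ee_pos: [0.4467, -0.1807, 0.2547]
tool_rot: [2.016, 2.4, 0.004]
force: [-0.0, -0.6, 0.1]
width: 0.999
grip_force: 0.0
travel [0.636 0.096 0.037] twist [0.004 0.002 0.13 ]
travel [ 0.712 -0.064  0.18 ] twist [0.    0.    0.131]
```

Rabbit set. Next the cat at (0.4425, 0.1586), tool yaw 70°.

```bash
python3 -m handwheel '[{"claw":0,"travel":[0.2,0.03,0.02],"twist":[0,0,0.04]},{"claw":0,"travel":[0.4,0.06,0.02],"twist":[0,0,0.08]},{"claw":0,"travel":[0.6,0.09,0.02],"twist":[0,0,0.12]},{"claw":0,"travel":[0.636,0.096,0.02],"twist":[0,0,0.13]},{"claw":0,"travel":[0.636,0.096,0.02],"twist":[0,0,0.13]}]' && python3 -m handwheel '[{"claw":0,"travel":[0.2,-0.02,0],"twist":[0,0,0.04]},{"claw":0,"travel":[0.4,-0.04,0.05],"twist":[0,0,0.08]},{"claw":0,"travel":[0.6,-0.055,0.1],"twist":[0,0,0.12]},{"claw":0,"travel":[0.712,-0.064,0.18],"twist":[0,0,0.13]},{"claw":0,"travel":[0.712,-0.064,0.18],"twist":[0,0,0.13]},{"claw":0,"travel":[0.712,-0.064,0.18],"twist":[0,0,0.13]}]'
python3 - <<'E'
from h import *
go(.4425,.1586,.02,70);i,p,d=shot("wrist","w8")
W=cloud(i,d); m=(abs(W[...,0]-.44)<.03)&(abs(W[...,1]-.153)<.03)&(W[...,2]>.08)
print(W[m].mean(0),m.sum())
E
```

```text
t: 21.5
ee_pos: [0.44, -0.0168, 0.2424]
tool_rot: [-2.307, -2.123, 0.002]
force: [-0.1, -1.5, -1.4]
width: 1.002
grip_force: 0.0
t: 22.1
ee_pos: [0.4397, 0.1594, 0.1976]
tool_rot: [-2.567, -1.802, 0.007]
force: [-0.2, -0.3, 0.2]
width: 0.999
grip_force: 0.0
travel [0.001 0.016 0.71 ] twist [-0.003  0.     0.001]
[0.44598754 0.17055303 0.27885194] 9394
```

```bash
python3 -m handwheel '[{"claw":0,"travel":[0,0.01,0.12],"twist":[0,0,0]},{"claw":0,"travel":[0,0.01,0.25],"twist":[0,0,0]},{"claw":0,"travel":[0,0.01,0.36],"twist":[0,0,0]},{"claw":0,"travel":[0,0.01,0.46],"twist":[0,0,0]},{"claw":0,"travel":[0,0.01,0.55],"twist":[0,0,0]},{"claw":0,"travel":[0,0.01,0.63],"twist":[0,0,0]},{"claw":0,"travel":[0,0.01,0.68],"twist":[0,0,0]},{"claw":0,"travel":[0,0.01,0.68],"twist":[0,0,0]}]'
python3 - <<'E'
from h import *
go(.4425,.1586,.020,70)
E
```

```text
t: 22.95
ee_pos: [0.4409, 0.1584, 0.0276]
tool_rot: [-2.568, -1.798, 0.007]
force: [0.1, 0.7, 0.3]
width: 0.998
grip_force: 0.0
travel [0.003 0.006 0.03 ] twist [-0.004  0.    -0.   ]
```

```bash
python3 -m handwheel '[{"claw":0,"travel":[0.003,0.005,0.012],"twist":[-0.003,0,0]},{"claw":0,"travel":[0.003,0.005,0.026],"twist":[-0.003,0,0]},{"claw":0,"travel":[0.003,0.005,0.026],"twist":[-0.003,0,0]}]' 25 && python3 -m handwheel '[{"claw":0.2,"travel":[0,0,0],"twist":[0,0,0]},{"claw":0.35,"travel":[0,0,0],"twist":[0,0,0]},{"claw":0.45,"travel":[0,0,0],"twist":[0,0,0]},{"claw":0.55,"travel":[0,0,0],"twist":[0,0,0]},{"claw":0.65,"travel":[0,0,0],"twist":[0,0,0]},{"claw":1,"travel":[0,0,0],"twist":[0,0,0]},{"claw":1,"travel":[0,0,0],"twist":[0,0,0]},{"claw":1,"travel":[0,0,0],"twist":[0,0,0]}]' 25 && python3 -m handwheel '[{"claw":1,"travel":[0,0,-0.02],"twist":[0,0,0]},{"claw":1,"travel":[0,0,-0.06],"twist":[0,0,0]},{"claw":1,"travel":[0,0,-0.06],"twist":[0,0,0]}]' 30
python3 - <<'E'
from h import *
i,p,d=shot("wrist","w9");j,q,e=shot("side","s9")
z=cv2.resize(q[180:300,130:430],(600,240))
cv2.imwrite("pics/w9b.png",np.vstack([cv2.resize(p[200:],(600,236)),z])[:,:,::-1])
E
```

```text
t: 23.25
ee_pos: [0.4433, 0.1603, 0.0229]
tool_rot: [2.572, 1.805, 0.005]
force: [-1.0, 0.7, 0.4]
width: 1.001
grip_force: 0.0
t: 24.05
ee_pos: [0.443, 0.1603, 0.0226]
tool_rot: [-2.571, -1.804, -0.003]
force: [-0.6, -0.5, 4.2]
width: 0.379
grip_force: 23.2
t: 24.35
ee_pos: [0.444, 0.1605, 0.0388]
tool_rot: [2.571, 1.804, 0.008]
force: [0.6, 0.0, -0.4]
width: 0.381
grip_force: 27.9
```

View pics/w9b.png

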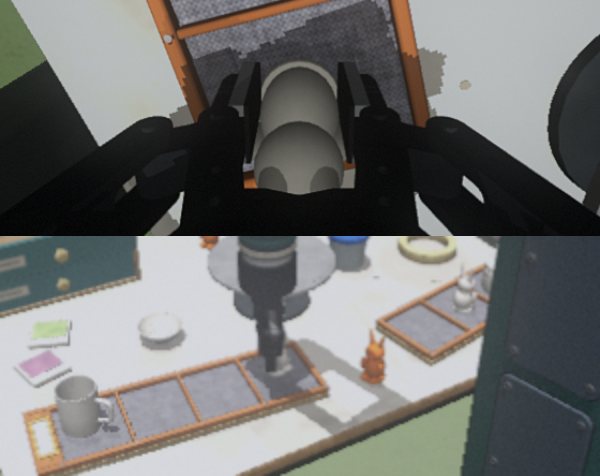

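The cat is held upright (around (300,120) in the upper crop). The lower crop shows the rabbit standing in its bay of the right tray at (463,290). Carrying the cat to bay 4.

```bash
python3 -m handwheel '[{"claw":1,"travel":[0,0,-0.12],"twist":[0,0,0]},{"claw":1,"travel":[0,0,-0.27],"twist":[0,0,0]},{"claw":1,"travel":[0,0,-0.42],"twist":[0,0,0]},{"claw":1,"travel":[0,0,-0.57],"twist":[0,0,0]},{"claw":1,"travel":[0,0,-0.68],"twist":[0,0,0]},{"claw":1,"travel":[0,0,-0.7],"twist":[0,0,0]}]'
python3 - <<'E'
from h import *
p,B=go(.436,.03,.21,85);p,B=go(.4291,-.0936,.21,100,p,B)
E
```

```text
t: 25.05
ee_pos: [0.4445, 0.1604, 0.2165]
tool_rot: [2.569, 1.803, 0.015]
force: [-0.1, 0.3, -1.2]
width: 0.381
grip_force: 28.1
travel [-0.502  0.145  0.024] twist [ 0.004 -0.003 -0.13 ]
travel [-0.495  0.016  0.   ] twist [ 0.     0.    -0.131]
```

```bash
python3 -m handwheel '[{"claw":1,"travel":[-0.12,0.04,0],"twist":[0,0,-0.03]},{"claw":1,"travel":[-0.25,0.08,0],"twist":[0,0,-0.06]},{"claw":1,"travel":[-0.38,0.11,0],"twist":[0,0,-0.1]},{"claw":1,"travel":[-0.5,0.145,0],"twist":[0,0,-0.13]},{"claw":1,"travel":[-0.5,0.145,0],"twist":[0,0,-0.13]}]' && python3 -m handwheel '[{"claw":1,"travel":[-0.12,0,0],"twist":[0,0,-0.03]},{"claw":1,"travel":[-0.25,0.01,0],"twist":[0,0,-0.06]},{"claw":1,"travel":[-0.38,0.01,0],"twist":[0,0,-0.1]},{"claw":1,"travel":[-0.495,0.016,0],"twist":[0,0,-0.131]},{"claw":1,"travel":[-0.495,0.016,0],"twist":[0,0,-0.131]},{"claw":1,"travel":[-0.495,0.016,0],"twist":[0,0,-0.131]}]'
python3 - <<'E'
from h import *
go(.4291,-.0936,.0235,100)
E
```

```text
t: 25.55
ee_pos: [0.4332, 0.0273, 0.21]
tool_rot: [-2.319, -2.117, 0.002]
force: [-0.1, 0.5, -0.9]
width: 0.38
grip_force: 28.1
t: 26.15
ee_pos: [0.4271, -0.093, 0.2105]
tool_rot: [-2.019, -2.403, -0.003]
force: [-0.6, 0.7, -0.6]
width: 0.38
grip_force: 28.1
travel [-0.006  0.008  0.748] twist [-0.    -0.002 -0.001]
```

```bash
python3 -m handwheel '[{"claw":1,"travel":[-0.003,0.005,0.15],"twist":[0,0,0]},{"claw":1,"travel":[-0.003,0.005,0.32],"twist":[0,0,0]},{"claw":1,"travel":[-0.003,0.005,0.47],"twist":[0,0,0]},{"claw":1,"travel":[-0.003,0.005,0.58],"twist":[0,0,0]},{"claw":1,"travel":[-0.003,0.005,0.66],"twist":[0,0,0]},{"claw":1,"travel":[-0.003,0.005,0.7],"twist":[0,0,0]},{"claw":1,"travel":[-0.003,0.005,0.71],"twist":[0,0,0]},{"claw":1,"travel":[-0.003,0.005,0.71],"twist":[0,0,0]}]' && python3 -m handwheel '[{"claw":1,"travel":[0,0,0.012],"twist":[0,0,0]},{"claw":1,"travel":[0,0,0.02],"twist":[0,0,0]},{"claw":1,"travel":[0,0,0.028],"twist":[0,0,0]},{"claw":1,"travel":[0,0,0.034],"twist":[0,0,0]},{"claw":1,"travel":[0,0,0.034],"twist":[0,0,0]},{"claw":1,"travel":[0,0,0.034],"twist":[0,0,0]}]'
```

```text
t: 26.95
ee_pos: [0.4295, -0.0933, 0.0348]
tool_rot: [2.018, 2.407, 0.004]
force: [-0.1, -0.1, 0.7]
width: 0.38
grip_force: 28.1
t: 27.55
ee_pos: [0.4291, -0.0938, 0.0259]
tool_rot: [2.019, 2.407, 0.003]
force: [-0.4, 0.1, -1.5]
width: 0.379
grip_force: 28.1
```

```bash
python3 -m handwheel '[{"claw":1,"travel":[0,0,0.005],"twist":[0,0,0]},{"claw":1,"travel":[0,0,0.01],"twist":[0,0,0]},{"claw":1,"travel":[0,0,0.014],"twist":[0,0,0]},{"claw":1,"travel":[0,0,0.014],"twist":[0,0,0]}]'
```

```text
t: 27.95
ee_pos: [0.4291, -0.0939, 0.0227]
tool_rot: [2.019, 2.407, 0.003]
force: [-1.1, 0.3, 2.2]
width: 0.378
grip_force: 28.4
```

```bash
python3 -m handwheel '[{"claw":0.6,"travel":[0,0,0.001],"twist":[0,0,0]},{"claw":0.55,"travel":[0,0,0.001],"twist":[0,0,0]},{"claw":0.45,"travel":[0,0,0.001],"twist":[0,0,0]},{"claw":0.3,"travel":[0,0,0],"twist":[0,0,0]},{"claw":0.1,"travel":[0,0,0],"twist":[0,0,0]},{"claw":0,"travel":[0,0,0],"twist":[0,0,0]},{"claw":0,"travel":[0,0,0],"twist":[0,0,0]}]'; python3 -m handwheel '[{"claw":0,"travel":[0,0,-0.08],"twist":[0,0,0]},{"claw":0,"travel":[0,0,-0.2],"twist":[0,0,0]},{"claw":0,"travel":[0,0,-0.4],"twist":[0,0,0]},{"claw":0,"travel":[0,0,-0.6],"twist":[0,0,0]},{"claw":0,"travel":[0,0,-0.75],"twist":[0,0,0]},{"claw":0,"travel":[0,0,-0.9],"twist":[0,0,0]},{"claw":0,"travel":[0,0,-0.9],"twist":[0,0,0]}]'
python3 - <<'E'
from h import *
p,B=go(.45,.12,.245,82);p,B=go(.46,.32,.245,60,p,B);p,B=go(.4765,.4117,.15,45.5,p,B)
E
```

```text
t: 28.65
ee_pos: [0.429, -0.0938, 0.0224]
tool_rot: [-2.019, -2.407, -0.003]
force: [-0.1, -0.4, -0.0]
width: 0.997
grip_force: 0.0
t: 29.35
ee_pos: [0.4313, -0.095, 0.2542]
tool_rot: [2.011, 2.398, 0.01]
force: [0.0, -0.5, 1.1]
width: 0.996
grip_force: 0.0
travel [0.834 0.223 0.035] twist [0.007 0.002 0.157]
travel [ 0.798 -0.072  0.   ] twist [0.    0.    0.192]
travel [ 0.351 -0.126  0.38 ] twist [0.    0.    0.127]
```

```bash
python3 -m handwheel '[{"claw":0,"travel":[0.2,0.05,0.03],"twist":[0,0,0.04]},{"claw":0,"travel":[0.4,0.1,0.03],"twist":[0,0,0.08]},{"claw":0,"travel":[0.6,0.16,0.03],"twist":[0,0,0.12]},{"claw":0,"travel":[0.834,0.223,0.03],"twist":[0.003,0,0.157]},{"claw":0,"travel":[0.834,0.223,0.03],"twist":[0.003,0,0.157]}]' && python3 -m handwheel '[{"claw":0,"travel":[0.2,-0.02,0],"twist":[0,0,0.05]},{"claw":0,"travel":[0.4,-0.04,0],"twist":[0,0,0.1]},{"claw":0,"travel":[0.6,-0.055,0],"twist":[0,0,0.15]},{"claw":0,"travel":[0.798,-0.072,0],"twist":[0,0,0.192]},{"claw":0,"travel":[0.798,-0.072,0],"twist":[0,0,0.192]}]' && python3 -m handwheel '[{"claw":0,"travel":[0.1,-0.04,0],"twist":[0,0,0.04]},{"claw":0,"travel":[0.2,-0.08,0.05],"twist":[0,0,0.08]},{"claw":0,"travel":[0.3,-0.1,0.15],"twist":[0,0,0.12]},{"claw":0,"travel":[0.351,-0.126,0.3],"twist":[0,0,0.127]},{"claw":0,"travel":[0.351,-0.126,0.38],"twist":[0,0,0.127]},{"claw":0,"travel":[0.351,-0.126,0.38],"twist":[0,0,0.127]}]'
python3 - <<'E'
from h import *
go(.4765,.4117,.019,45.5)
i,p,d=shot("wrist","w10")
E
```

```text
t: 29.85
ee_pos: [0.4467, 0.1249, 0.239]
tool_rot: [-2.362, -2.062, 0.005]
force: [0.7, -0.8, 0.4]
width: 0.998
grip_force: 0.0
t: 30.35
ee_pos: [0.4559, 0.326, 0.2378]
tool_rot: [-2.71, -1.577, 0.01]
force: [0.3, 0.4, -0.5]
width: 0.999
grip_force: 0.0
t: 30.95
ee_pos: [0.4709, 0.4107, 0.1395]
tool_rot: [-2.897, -1.215, 0.023]
force: [-0.1, -0.9, -0.8]
width: 0.998
grip_force: 0.0
travel [0.025 0.016 0.481] twist [-0.003  0.007  0.   ]
```

View pics/w10.png

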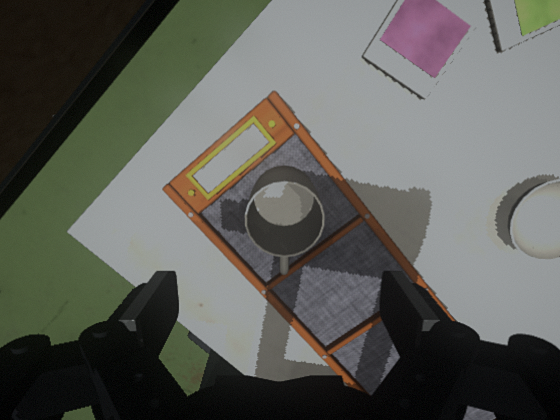

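The mug sits between the open fingers at (285,218), handle straight towards the gripper at (284,263), so it is well aligned.

```bash
python3 -m handwheel '[{"claw":0,"travel":[0.015,0.01,0.08],"twist":[-0.002,0.004,0]},{"claw":0,"travel":[0.015,0.01,0.16],"twist":[-0.002,0.004,0]},{"claw":0,"travel":[0.015,0.01,0.24],"twist":[-0.002,0.004,0]},{"claw":0,"travel":[0.015,0.01,0.32],"twist":[-0.002,0.004,0]},{"claw":0,"travel":[0.015,0.01,0.4],"twist":[-0.002,0.004,0]},{"claw":0,"travel":[0.015,0.01,0.45],"twist":[-0.002,0.004,0]},{"claw":0,"travel":[0.015,0.01,0.45],"twist":[-0.002,0.004,0]}]'
python3 - <<'E'
from h import *
go(.4765,.4117,.019,45.5)
E
```

```text
t: 31.7
ee_pos: [0.4769, 0.413, 0.0322]
tool_rot: [-2.896, -1.213, -0.005]
force: [-0.5, 0.4, -1.0]
width: 1.0
grip_force: 0.0
travel [-0.005  0.003  0.053] twist [-0.    -0.002 -0.   ]
```

```bash
python3 -m handwheel '[{"claw":0,"travel":[-0.005,0.003,0.02],"twist":[0,0,0]},{"claw":0,"travel":[-0.005,0.003,0.04],"twist":[0,0,0]},{"claw":0,"travel":[-0.005,0.003,0.052],"twist":[0,0,0]},{"claw":0,"travel":[-0.005,0.003,0.052],"twist":[0,0,0]}]' 25 && python3 -m handwheel '[{"claw":0.2,"travel":[0,0,0],"twist":[0,0,0]},{"claw":0.3,"travel":[0,0,0],"twist":[0,0,0]},{"claw":0.4,"travel":[0,0,0],"twist":[0,0,0]},{"claw":0.6,"travel":[0,0,0],"twist":[0,0,0]},{"claw":1,"travel":[0,0,0],"twist":[0,0,0]},{"claw":1,"travel":[0,0,0],"twist":[0,0,0]},{"claw":1,"travel":[0,0,0],"twist":[0,0,0]},{"claw":1,"travel":[0,0,0],"twist":[0,0,0]}]' 40 && python3 -m handwheel '[{"claw":1,"travel":[0,0,-0.02],"twist":[0,0,0]},{"claw":1,"travel":[0,0,-0.06],"twist":[0,0,0]},{"claw":1,"travel":[0,0,-0.06],"twist":[0,0,0]}]' 40 && python3 -m handwheel '[{"claw":1,"travel":[0,0,-0.12],"twist":[0,0,0]},{"claw":1,"travel":[0,0,-0.27],"twist":[0,0,0]},{"claw":1,"travel":[0,0,-0.42],"twist":[0,0,0]},{"claw":1,"travel":[0,0,-0.57],"twist":[0,0,0]},{"claw":1,"travel":[0,0,-0.68],"twist":[0,0,0]},{"claw":1,"travel":[0,0,-0.7],"twist":[0,0,0]}]'
python3 - <<'E'
from h import *
b=np.array([.4744,-.3566]);t=np.radians(75);q=b+.011*np.array([np.cos(t),np.sin(t)]);print(q)
p,B=go(.45,.20,.21,60);p,B=go(.44,-.03,.21,70,p,B);p,B=go(.455,-.22,.21,75,p,B);p,B=go(q[0],q[1],.21,75,p,B)
E
```

```text
t: 32.1
ee_pos: [0.4768, 0.4125, 0.0199]
tool_rot: [-2.895, -1.213, -0.008]
force: [0.1, 0.6, -0.7]
width: 1.0
grip_force: 0.0
t: 32.9
ee_pos: [0.4772, 0.4129, 0.0205]
tool_rot: [-2.895, -1.213, -0.01]
force: [0.3, 0.2, 3.2]
width: 0.589
grip_force: 42.0
t: 33.2
ee_pos: [0.4774, 0.413, 0.0364]
tool_rot: [-2.895, -1.213, -0.011]
force: [0.0, 0.9, -2.4]
width: 0.587
grip_force: 41.8
t: 33.8
ee_pos: [0.4777, 0.4129, 0.2154]
tool_rot: [-2.893, -1.213, -0.022]
force: [0.6, -0.5, -0.5]
width: 0.589
grip_force: 42.2
[ 0.47724701 -0.34597482]
travel [-0.685  0.518  0.012] twist [ 0.002 -0.007 -0.127]
travel [-0.817  0.425  0.   ] twist [ 0.     0.    -0.087]
travel [-0.694  0.316  0.   ] twist [ 0.     0.    -0.044]
travel [-0.464  0.216  0.   ] twist [0. 0. 0.]
```

```bash
python3 -m handwheel '[{"claw":1,"travel":[-0.14,0.1,0],"twist":[0,0,-0.03]},{"claw":1,"travel":[-0.28,0.21,0],"twist":[0,0,-0.06]},{"claw":1,"travel":[-0.42,0.32,0],"twist":[0,0,-0.1]},{"claw":1,"travel":[-0.56,0.42,0],"twist":[0,0,-0.127]},{"claw":1,"travel":[-0.685,0.518,0.01],"twist":[0,-0.003,-0.127]},{"claw":1,"travel":[-0.685,0.518,0.01],"twist":[0,-0.003,-0.127]}]' && python3 -m handwheel '[{"claw":1,"travel":[-0.16,0.085,0],"twist":[0,0,-0.02]},{"claw":1,"travel":[-0.33,0.17,0],"twist":[0,0,-0.04]},{"claw":1,"travel":[-0.5,0.26,0],"twist":[0,0,-0.06]},{"claw":1,"travel":[-0.66,0.34,0],"twist":[0,0,-0.087]},{"claw":1,"travel":[-0.817,0.425,0],"twist":[0,0,-0.087]},{"claw":1,"travel":[-0.817,0.425,0],"twist":[0,0,-0.087]}]' && python3 -m handwheel '[{"claw":1,"travel":[-0.17,0.08,0],"twist":[0,0,-0.02]},{"claw":1,"travel":[-0.34,0.16,0],"twist":[0,0,-0.044]},{"claw":1,"travel":[-0.52,0.24,0],"twist":[0,0,-0.044]},{"claw":1,"travel":[-0.694,0.316,0],"twist":[0,0,-0.044]},{"claw":1,"travel":[-0.694,0.316,0],"twist":[0,0,-0.044]}]' && python3 -m handwheel '[{"claw":1,"travel":[-0.16,0.07,0],"twist":[0,0,0]},{"claw":1,"travel":[-0.32,0.15,0],"twist":[0,0,0]},{"claw":1,"travel":[-0.464,0.216,0],"twist":[0,0,0]},{"claw":1,"travel":[-0.464,0.216,0],"twist":[0,0,0]},{"claw":1,"travel":[-0.464,0.216,0],"twist":[0,0,0]}]'
python3 - <<'E'
from h import *
go(.4772,-.3460,.0215,75)
i,p,d=shot("wrist","w11")
E
```

```text
t: 34.4
ee_pos: [0.447, 0.1948, 0.2042]
tool_rot: [2.723, 1.564, -0.008]
force: [0.2, 0.6, -1.1]
width: 0.594
grip_force: 42.2
t: 35.0
ee_pos: [0.4379, -0.0352, 0.205]
tool_rot: [2.58, 1.792, -0.005]
force: [0.6, 0.2, -1.3]
width: 0.589
grip_force: 42.2
t: 35.5
ee_pos: [0.4534, -0.225, 0.2046]
tool_rot: [-2.496, -1.906, 0.004]
force: [-0.9, 1.4, -2.3]
width: 0.588
grip_force: 42.2
t: 36.0
ee_pos: [0.4761, -0.346, 0.2048]
tool_rot: [-2.489, -1.912, -0.0]
force: [0.1, 0.0, -0.6]
width: 0.588
grip_force: 42.4
travel [-0.001  0.006  0.733] twist [-0.001 -0.001  0.   ]
```

View pics/w11.png

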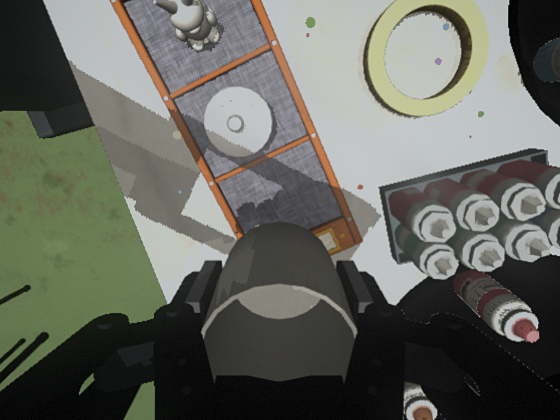

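Jar (239,122) stands centred in bay 2, rabbit (195,25) in bay 3, label at (330,240). The mug is held level. I'll check how close the black turntable is to the fingers before lowering.

```bash
python3 - <<'E'
from h import *
for t in("w1","w11","w5"):
    i,p,d=load(t);W=cloud(i,d).reshape(-1,3)
    m=(W[:,2]>.026)&(W[:,2]<.2)&(W[:,1]<-.29)&(W[:,1]>-.45)&(W[:,0]>.5)&(W[:,0]<.66);w=W[m]
    if len(w): print(t,len(w),'min x',np.percentile(w[:,0],[0,2]).round(3),[ (x.round(2),w[(w[:,0]>x)&(w[:,0]<x+.02)][:,2].max(initial=0).round(3)) for x in np.arange(.5,.66,.02)])
i,p,d=load("w11");W=cloud(i,d);m=np.abs(W[...,:2]-[.459,-.273]).max(-1)<.035
k=W[m&(W[...,2]>.077)&(W[...,2]<.1)].mean(0)*1000
c=np.array([452.5,-229.5]);u=np.array([.1699,-.9855]);print('jar knob',k,'row',(k[:2]-c)@u,'across',(k[:2]-c)@[.9855,.1699])
E
```

```text
w1 883 min x [0.577 0.578] [(np.float64(0.5), np.float64(0.0)), (np.float64(0.52), np.float64(0.0)), (np.float64(0.54), np.float64(0.0)), (np.float64(0.56), np.float64(0.075)), (np.float64(0.58), np.float64(0.069)), (np.float64(0.6), np.float64(0.0)), (np.float64(0.62), np.float64(0.0)), (np.float64(0.64), np.float64(0.0)), (np.float64(0.66), np.float64(0.0))]
w11 9642 min x [0.577 0.578] [(np.float64(0.5), np.float64(0.0)), (np.float64(0.52), np.float64(0.0)), (np.float64(0.54), np.float64(0.0)), (np.float64(0.56), np.float64(0.075)), (np.float64(0.58), np.float64(0.099)), (np.float64(0.6), np.float64(0.088)), (np.float64(0.62), np.float64(0.098)), (np.float64(0.64), np.float64(0.086)), (np.float64(0.66), np.float64(0.0))]
w5 822 min x [0.615 0.616] [(np.float64(0.5), np.float64(0.0)), (np.float64(0.52), np.float64(0.0)), (np.float64(0.54), np.float64(0.0)), (np.float64(0.56), np.float64(0.0)), (np.float64(0.58), np.float64(0.0)), (np.float64(0.6), np.float64(0.085)), (np.float64(0.62), np.float64(0.099)), (np.float64(0.64), np.float64(0.085)), (np.float64(0.66), np.float64(0.0))]
jar knob [ 460.04472362 -276.20630997   80.97859742] row 47.31091702219884 across -0.50007693317446
```

```bash
python3 -m handwheel '[{"claw":1,"travel":[0,0.004,0.15],"twist":[0,0,0]},{"claw":1,"travel":[0,0.004,0.32],"twist":[0,0,0]},{"claw":1,"travel":[0,0.004,0.45],"twist":[0,0,0]},{"claw":1,"travel":[0,0.004,0.56],"twist":[0,0,0]},{"claw":1,"travel":[0,0.004,0.64],"twist":[0,0,0]},{"claw":1,"travel":[0,0.004,0.69],"twist":[0,0,0]},{"claw":1,"travel":[0,0.004,0.69],"twist":[0,0,0]},{"claw":1,"travel":[0,0.004,0.69],"twist":[0,0,0]}]' && python3 -m handwheel '[{"claw":1,"travel":[0,0,0.01],"twist":[0,0,0]},{"claw":1,"travel":[0,0,0.02],"twist":[0,0,0]},{"claw":1,"travel":[0,0,0.026],"twist":[0,0,0]},{"claw":1,"travel":[0,0,0.026],"twist":[0,0,0]},{"claw":1,"travel":[0,0,0.026],"twist":[0,0,0]}]'
```

```text
t: 36.85
ee_pos: [0.4773, -0.3471, 0.0353]
tool_rot: [2.489, 1.914, 0.0]
force: [0.6, -0.1, -0.7]
width: 0.589
grip_force: 42.4
t: 37.35
ee_pos: [0.4766, -0.3477, 0.0278]
tool_rot: [2.491, 1.913, -0.0]
force: [0.0, 0.3, -1.7]
width: 0.591
grip_force: 42.4
```

```bash
python3 -m handwheel '[{"claw":1,"travel":[0,0,0.01],"twist":[0,0,0]},{"claw":1,"travel":[0,0,0.018],"twist":[0,0,0]},{"claw":1,"travel":[0,0,0.024],"twist":[0,0,0]},{"claw":1,"travel":[0,0,0.029],"twist":[0,0,0]},{"claw":1,"travel":[0,0,0.029],"twist":[0,0,0]}]'
```

```text
t: 37.85
ee_pos: [0.4766, -0.3476, 0.0206]
tool_rot: [2.491, 1.913, -0.0]
force: [-0.8, 0.3, -0.7]
width: 0.594
grip_force: 42.4
```

```bash
python3 -m handwheel '[{"claw":1,"travel":[0,0,0.003],"twist":[0,0,0]},{"claw":1,"travel":[0,0,0.004],"twist":[0,0,0]},{"claw":1,"travel":[0,0,0.004],"twist":[0,0,0]}]'; python3 -m handwheel '[{"claw":0.38,"travel":[0,0,0.004],"twist":[0,0,0]},{"claw":0.34,"travel":[0,0,0.004],"twist":[0,0,0]},{"claw":0.28,"travel":[0,0,0.004],"twist":[0,0,0]},{"claw":0.2,"travel":[0,0,0],"twist":[0,0,0]},{"claw":0.15,"travel":[0,0,0],"twist":[0,0,0]},{"claw":0.15,"travel":[0,0,0],"twist":[0,0,0]}]'; python3 -m handwheel '[{"claw":0.15,"travel":[0,0,-0.08],"twist":[0,0,0]},{"claw":0.15,"travel":[0,0,-0.2],"twist":[0,0,0]},{"claw":0.15,"travel":[0,0,-0.4],"twist":[0,0,0]},{"claw":0.15,"travel":[0,0,-0.6],"twist":[0,0,0]},{"claw":0.15,"travel":[0,0,-0.8],"twist":[0,0,0]},{"claw":0.15,"travel":[0,0,-1],"twist":[0,0,0]},{"claw":0.15,"travel":[0,0,-1],"twist":[0,0,0]}]'
python3 - <<'E'
from h import *
go(.42,-.23,.28,0)
E
```

```text
t: 38.15
ee_pos: [0.4766, -0.3477, 0.0205]
tool_rot: [2.491, 1.913, -0.001]
force: [-2.3, 1.0, 4.7]
width: 0.595
grip_force: 42.9
t: 38.75
ee_pos: [0.4767, -0.3476, 0.0195]
tool_rot: [2.491, 1.913, -0.0]
force: [-0.8, 0.6, 0.8]
width: 0.848
grip_force: 0.0
t: 39.45
ee_pos: [0.4789, -0.3494, 0.2802]
tool_rot: [2.477, 1.902, 0.005]
force: [-0.3, -0.4, 0.0]
width: 0.847
grip_force: 0.0
travel [ 0.401 -0.351 -0.009] twist [ 0.01  -0.002  0.655]
```

Check view of all four bays (same pose as w1).

```bash
python3 -m handwheel '[{"claw":0,"travel":[0.1,-0.08,0],"twist":[0,0,0.07]},{"claw":0,"travel":[0.2,-0.17,0],"twist":[0,0,0.14]},{"claw":0,"travel":[0.3,-0.26,0],"twist":[0,0,0.21]},{"claw":0,"travel":[0.4,-0.35,0],"twist":[0,0,0.28]},{"claw":0,"travel":[0.4,-0.35,0],"twist":[0,0,0.35]},{"claw":0,"travel":[0.4,-0.35,0],"twist":[0,0,0.42]},{"claw":0,"travel":[0.4,-0.35,0],"twist":[0,0,0.49]},{"claw":0,"travel":[0.4,-0.35,0],"twist":[0,0,0.56]}]' && python3 -m handwheel '[{"claw":0,"travel":[0,0,0],"twist":[0,0,0.07]},{"claw":0,"travel":[0,0,0],"twist":[0,0,0.09]},{"claw":0,"travel":[0,0,0],"twist":[0,0,0.09]}]'
python3 - <<'E'
from h import *
i,p,d=shot("wrist","w12");W=cloud(i,d).reshape(-1,3)*1000;W=W[(W[:,2]>26)&(W[:,2]<100)]
c=np.array([452.5,-229.5]);u=np.array([.1699,-.9855]);Y=(W[:,:2]-c)@u;X=(W[:,:2]-c)@[.9855,.1699]
for k in(129,43,-43,-129):
    m=(abs(Y-k)<43)&(abs(X)<55);y,x,z=Y[m],X[m],W[m,2]
    t=z>z.max()-8
    print(k,'ext row',y.min().round(1),y.max().round(1),'across',x.min().round(1),x.max().round(1),'top',z.max().round(1),'topc',y[t].mean().round(1),x[t].mean().round(1))
E
```

```text
t: 40.25
ee_pos: [0.4176, -0.228, 0.269]
tool_rot: [3.128, 0.289, -0.0]
force: [0.5, 0.3, 0.3]
width: 1.0
grip_force: 0.0
t: 40.55
ee_pos: [0.4177, -0.2281, 0.269]
tool_rot: [3.141, 0.016, -0.0]
force: [-0.0, -0.4, 0.1]
width: 0.997
grip_force: 0.0
129 ext row 95.2 163.5 across -22.1 29.1 top 76.4 topc 122.8 3.5
43 ext row 18.7 74.2 across -28.5 27.9 top 84.2 topc 46.4 -0.7
-43 ext row -59.6 -25.7 across -17.5 16.8 top 92.1 topc -43.3 -2.2
-129 ext row -139.4 -107.5 across -19.7 20.6 top 86.1 topc -127.7 -0.1
```

View pics/w12.png

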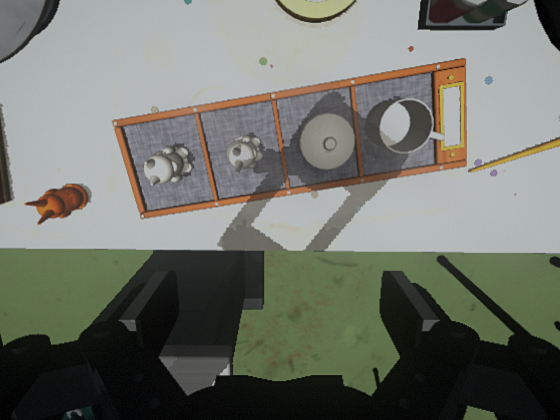

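The final view shows mug (400,125), jar (327,140), rabbit (245,152) and cat (165,165), all upright in bays 1–4 from the label. Their tops are at the same heights as in the full tray, and all are centred within about 4 mm. The gripper touches nothing.

```bash
python3 -c "
from bench import hand_in;print(hand_in())"
```

```text
the job is handed in; nothing more can be done
None
```

All four pieces (mug, jar, rabbit, cat, counted from the label) stand upright near the middle of their matching bays in the empty tray, each moved in one go, and the job was handed in at about 41 s; the verdict was not shown.

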